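Load the shuttle tray and index it to the next lock hole

ROBOT

A 7-joint arm with a two-finger parallel gripper is mounted at the origin on a cart in front of the work surface, level with it; the furniture and walls round the work are solid. World frame = base frame: x ahead of the robot, y to its left, z up, the work surface at z = 0. Lengths are in m, angles in rad, forces in N, time in s.
With the tool pointing down it reaches from about 0.425 to 0.875 m from the base axis. Payload 4.7 kg.
Tool frame: the origin (TCP) lies at the very end of the fingers, on their centre line; the grasp point (between the pads) lies 19 mm behind it; z points along the fingers, y is the direction in which the jaws open and shut (so a half turn about z gives the same grasp; the last joint's range is limited). The gripper opens to 87 mm and grips with 3 to 60 N. Pads are 19 mm wide; open, the fingers measure 117 mm over their backs; the gripper's body (75 mm by 190 mm) begins 51 mm behind the grasp point.
Start: joints at [-1.201, 0.321, -0.07, 1.45, 0.023, 1.371, -0.057], TCP at [0.226, 0.609, 0.223] pointing down, gripper open.
Joint ranges: [-2.86, 2.86], [-0.3, 2.09], [-1.38, 1.24], [0.06, 2.45], [-1.56, 4.7], [0.09, 2.05], [-2.69, 2.69]. Speed limits (rad/s): [2.57, 2.57, 3.14, 3.14, 3.14, 3.14, 3.14].

INTERFACE

Orientations are given as a rotation vector (axis times angle).
In Python, from bench import get_state, get_image, close_job gives the robot as it stands.
- The arm moves only by the tool send_rows, never from a script. Its argument "steps" is a list of rows, each an object with "claw": the finger opening in m, from 0 to 0.087; "offset": the shift along the tool's x, y, z in m, a list of three; "turn": the turn about the tool's z in rad. In form: [{"claw": claw, "offset": [tx, ty, tz], "turn": turn}, ...]. A call has 1 to 12 rows; each row is the pose to reach, as a shift and turn from the pose measured when the call began, along the tool's axes at that moment; what a row does not reach only later rows make up. A row lasts 1/8 s, in which the tool goes at most 62.5 mm and 10.7 degrees, less where a joint would pass 70% of its speed; a pose out of reach is approached as far as the arm can. A call with a gripper value outside its range is refused whole. The fingers move at their own pace and stop on an object; "squeeze" is the grip in N (left out, the last holds). Time passes only in rows, so rows that repeat a pose let the fingers close. It gives the time, the measured TCP pose, the force and the opening at its end, in the units of the state.
- get_state(): the state, without advancing time (a new reading comes with each control period).
- get_image(name): name is "scene" or "side" or "wrist"; returns a dict with "pixels" (384x512x3 uint8, blue, green, red), "fx", "fy", "cx", "cy" (pixels), "distortion" ([k1, k2, p1, p2, k3] as OpenCV has them; the pictures are not rectified), "R" (3x3) and "t" (3): a world point X has camera coordinates R X + t. Camera axes: x right, y down, z forward; pixel columns grow to the right and rows downward; lengths in m; the calibration is good to about 2 mm. A picture is of the moment at which its call begins. There is no depth.
- close_job(): hands the job in, once; it reports no verdict.
The state is a dict: "time": time; "joint_positions": joint angles; "qd": joint speeds; "joint_torque": joint torques, N m; "position": TCP position; "tool_rot": TCP orientation; "ft_force": force on the tool from outside, world axes, zero at the start; "torque": the same for the moment, N m; "grip_width": opening from 0.0 (shut) to 1.0 (fully open).
Only numpy, scipy, OpenCV 4.12 (cv2) and the standard library are available. Lean on these libraries where they do the work, as an engineer would, in place of code of your own. Each camera call takes 0.05 s, during which the arm holds its last target. There are 200 camera calls.

TASK

Pour all six white grinding balls from the blue scoop into the white tray of the sliding section, and stand the empty scoop back upright on the bench. Then pull up the red lock knob, slide the section to the next hole, one hole towards the end block with the green cap, and let the pin drop fully into it. Finish while still gripping the knob with the pin engaged: do not let go. Leave the blue bottle, the timer and the yellow marker where they are.

Things in the scene. Friction and masses are not known exactly. Their poses are not given: they have to be found in the camera images.
- frame: grey shuttle frame fixed to the bench, 150 (x) x 266 (y) x 58 mm high; origin on the bench, near its middle. Two end blocks at y = +-123 mm carry, along y, a square steel tube 24 mm wide (axis at x = +60 mm, top at z = 54 mm; five holes at y = -70, -35, 0, 35, 70 mm, each 12 mm across by 11 mm along the tube, 11 mm deep) and a guide rod at x = -40 mm.
- green_cap: green plastic cap 70 x 21 x 12 mm, fixed on top of one of the two end blocks of the frame (origin: centre of its underside); marks the end towards which the section must go. It may be on either end. Top at z = 70 mm.
- white_cap: white cap of the same size on the other end block.
- section (a joint): position of the sliding section (blue sleeve 44 mm long on the tube, tray on its near side) along the frame's y axis, m; 0 = middle hole, where it starts locked; +-0.035 = neighbouring holes, +-0.070 = end holes, stops at +-0.074. It slides with about 1.5 N friction once the pin is clear and stays where it is left.
- tray_floor (a point): centre of the inner floor of the section's open white tray (moves with the section, axes parallel to the frame's), inside 70 x 70 mm, walls 3 mm thick; floor 35 mm and rim 82 mm above the bench. It lies 100 mm from the knob's axis, towards the frame's -x.
- pin (a joint): lift of the spring-loaded lock pin on the section, m: 0 = fully down, in the hole; the 8 mm thick pin clears the holes above 0.008; stop at 0.014. The spring pushes it down with 3.5 N at 0 and 7 N at the stop. Let down between holes it rests on the tube at 0.008.
- lock_knob: red ribbed round knob on the pin, 25 mm across, 28 mm high, axis upright; origin: centre of its underside, 86 mm above the bench when the pin is down. It rises with the pin and travels with the section: pull it up and push it along the frame's y to move the section. Below it are a 20 mm round collar (top 75 mm) and the blue sleeve (top 62 mm).
- knob_center (a point): middle of the red knob, the point to grip, 100 mm above the bench when the pin is down.
- scoop: blue scoop, open-topped box 96 (x) x 60 (y) x 56 mm high, 0.12 kg; origin: centre of its underside. Grip across its flat long sides (y = +-30 mm), low and firmly; a knock turns it in the fingers. Pouring lip at its -x end, 50 mm high; inside, a ramp rises at 42 degrees from the 4 mm floor at x = +8 mm to the lip. Tipped towards -x the balls roll out from 45 degrees on; 60 empties it.
- ball_0_center (a point): one of six identical white ceramic grinding balls, 16 mm across, 10 g, polished, rolling easily; this point is its centre. At the start all six lie in the scoop.
- ball_1_center (a point): one of six identical white ceramic grinding balls, 16 mm across, 10 g, polished, rolling easily; this point is its centre. At the start all six lie in the scoop.
- ball_2_center (a point): one of six identical white ceramic grinding balls, 16 mm across, 10 g, polished, rolling easily; this point is its centre. At the start all six lie in the scoop.
- ball_3_center (a point): one of six identical white ceramic grinding balls, 16 mm across, 10 g, polished, rolling easily; this point is its centre. At the start all six lie in the scoop.
- ball_4_center (a point): one of six identical white ceramic grinding balls, 16 mm across, 10 g, polished, rolling easily; this point is its centre. At the start all six lie in the scoop.
- ball_5_center (a point): one of six identical white ceramic grinding balls, 16 mm across, 10 g, polished, rolling easily; this point is its centre. At the start all six lie in the scoop.
- microscope: tall fixed microscope on the bench left of the scoop; origin at its foot. Its grey front part and eyepieces reach to x = 0.33 m, y = 0.3 to 0.5 m: swing the arm round in front of it or above it.
- small_blue_bottle: dark blue bottle, 54 mm across, 95 mm high, loose bystander; origin: centre of its underside.
- timer: white bench timer 58 x 64 x 18 mm, loose bystander; origin: centre of its underside.
- marker_yellow: yellow marker pen 17 x 135 x 18 mm lying along its y, loose bystander; origin: centre of its underside.

How it is judged:
On the way, in this order (a step that is already met when the one before it is completed fails the run):
1. all six balls are in the tray (x of ball_0_center in the frame of tray_floor between -0.036 and 0.036 m and y of ball_0_center in the frame of tray_floor between -0.036 and 0.036 m and z of ball_0_center in the frame of tray_floor between 0 and 0.046 m and x of ball_1_center in the frame of tray_floor between -0.036 and 0.036 m and y of ball_1_center in the frame of tray_floor between -0.036 and 0.036 m and z of ball_1_center in the frame of tray_floor between 0 and 0.046 m and x of ball_2_center in the frame of tray_floor between -0.036 and 0.036 m and y of ball_2_center in the frame of tray_floor between -0.036 and 0.036 m and z of ball_2_center in the frame of tray_floor between 0 and 0.046 m and x of ball_3_center in the frame of tray_floor between -0.036 and 0.036 m and y of ball_3_center in the frame of tray_floor between -0.036 and 0.036 m and z of ball_3_center in the frame of tray_floor between 0 and 0.046 m and x of ball_4_center in the frame of tray_floor between -0.036 and 0.036 m and y of ball_4_center in the frame of tray_floor between -0.036 and 0.036 m and z of ball_4_center in the frame of tray_floor between 0 and 0.046 m and x of ball_5_center in the frame of tray_floor between -0.036 and 0.036 m and y of ball_5_center in the frame of tray_floor between -0.036 and 0.036 m and z of ball_5_center in the frame of tray_floor between 0 and 0.046 m), for 0.2 s.
2. the empty scoop stands upright on the bench, released (angle between scoop's own z axis and vertical below 0.1 rad and height (world z) of scoop between -0.004 and 0.004 m and contact force between scoop and the fingers below 0.1 N and linear speed of scoop below 0.02 m/s), for 0.2 s.
3. the lock pin is pulled clear of its hole (value of joint pin above 0.0075 m), for 0.1 s.
At the end, for the whole second after the job is handed in: section one hole (35 +-4 mm) towards the green cap and at rest, pin within 2 mm of fully down, fingers still on the knob (over 1.5 N); all six balls inside the tray, below its rim; scoop upright (within 0.1 rad) on the bench, released, at rest (all of step 1 and all of step 2 and ((y of green_cap in the frame of frame above 0 m and value of joint section between 0.031 and 0.039 m) or (not (y of green_cap in the frame of frame above 0 m) and value of joint section between -0.039 and -0.031 m)) and value of joint pin below 0.002 m and velocity of joint section between -0.01 and 0.01 m/s and contact force between lock_knob and the fingers above 1.5 N); the arm keeps its last pose, push and grip.
It fails at once if the blue bottle is pushed more than 25 mm from its place or tipped (distance of small_blue_bottle from where it was at the start of the episode above 0.025 m or angle between small_blue_bottle's own z axis and vertical above 0.5 rad).
It fails at once if the timer is pushed more than 25 mm from its place or tipped (distance of timer from where it was at the start of the episode above 0.025 m or angle between timer's own z axis and vertical above 0.5 rad).
It fails at once if the yellow marker is pushed more than 25 mm from its place (distance of marker_yellow from where it was at the start of the episode above 0.025 m).
It also fails if it takes over 72 s, if anything falls off the work surface, if the arm or the gripper's body presses on something with over 40 N, if the wrist force passes 120 N, or if a joint passes its speed limit or range.

## Working session

There is one attempt and no reset: what is moved stays moved. The work goes in short steps, Python scripts to look and compute and a tool call to move; the robot and the scene stay as the last step left them, time stands still between calls to the robot, and variables do not carry over. Pictures are saved under pics/ and viewed, and the job is handed in when it is done.

Besides the shell and the picture viewer there is one more tool, called after "Call:" by a JSON object that holds its "api" and its "payload". send_rows: Moves the arm, as the interface text tells. Its arguments: {"type":"object","properties":{"steps":{"type":"array","items":{"type":"object","properties":{"claw":{"type":"number"},"offset":{"type":"array","items":{"type":"number"}},"turn":{"type":"number"}}}},"squeeze":{"type":"number"}},"required":["steps"]}

```bash
mkdir -p pics
cat > h.py <<'E'
import numpy as np, cv2, json
from bench import get_state, get_image
from scipy.spatial.transform import Rotation as Ro
def snap(n,tag):
    d=get_image(n); cv2.imwrite(f'pics/{tag}.png',d['pixels'])
    np.savez(f'pics/{tag}.npz',**d); return d
def load(tag): return dict(np.load(f'pics/{tag}.npz'))
def K(d): return np.array([[d['fx'],0,d['cx']],[0,d['fy'],d['cy']],[0,0,1.]],float)
def ray(d,uv):
    p=cv2.undistortPoints(np.array([[uv]],float),K(d),np.array(d['distortion'],float))[0,0]
    R=np.array(d['R']);t=np.array(d['t']); return -R.T@t, R.T@np.array([p[0],p[1],1.])
def onz(d,uv,z):
    o,r=ray(d,uv); return o+r*(z-o[2])/r[2]
def tri(*dv):
    A=0;b=0
    for d,uv in dv:
        o,r=ray(d,uv);r=r/np.linalg.norm(r);P=np.eye(3)-np.outer(r,r);A=A+P;b=b+P@o
    X=np.linalg.solve(A,b); return X
def proj(d,X):
    rv=cv2.Rodrigues(np.array(d['R']))[0]
    return cv2.projectPoints(np.array(X,float).reshape(-1,1,3),rv,np.array(d['t'],float),K(d),np.array(d['distortion'],float))[0][:,0]
E
python3 - <<'E'
from h import *
s=get_state(); print({k:np.round(v,3).tolist() for k,v in s.items()}, Ro.from_rotvec(s['tool_rot']).as_matrix().round(3))
for n in ['scene','side','wrist']:
    d=snap(n,n+'0'); print(n,d['fx'],-np.array(d['R']).T@d['t'])
cv2.imwrite('pics/ss0.png',np.hstack([cv2.imread(f'pics/{n}0.png')for n in['scene','side']])[:, :])
E
```

```text
{'time': 0.0, 'joint_positions': [-1.201, 0.322, -0.07, 1.452, 0.023, 1.371, -0.057], 'qd': [-0.0, 0.001, 0.001, -0.001, 0.0, 0.0, 0.002], 'joint_torque': [0.0, -49.129, -0.404, -31.254, -0.064, 0.044, 0.0], 'position': [0.226, 0.609, 0.221], 'tool_rot': [-0.556, -3.092, 0.003], 'ft_force': [0.612, -0.903, 0.673], 'torque': [0.045, -0.033, 0.009], 'grip_width': 1.001} [[-0.937  0.348 -0.001]
 [ 0.348  0.937 -0.002]
 [-0.    -0.002 -1.   ]]
scene 431.3867307921721 [-0.27717643  0.40387057  1.24767387]
side 349.84118209702916 [ 0.06761365 -0.90149078  0.77046644]
wrist 320.3991663741297 [0.15245751 0.63637292 0.38325724]
```

View pics/scene0.png

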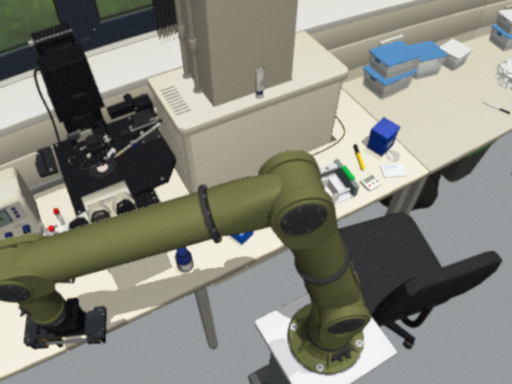

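View pics/side0.png

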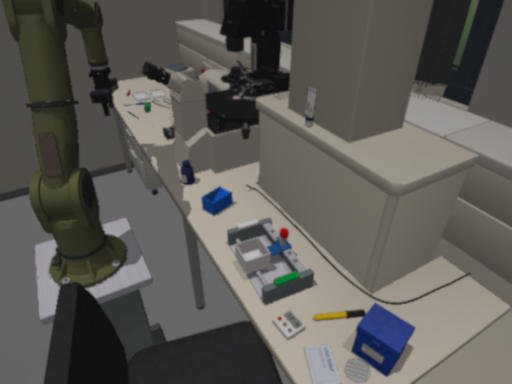

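View pics/wrist0.png

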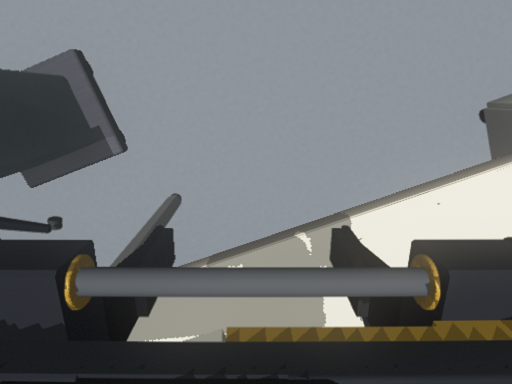

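Run:
```python
from h import *
d=load('side0'); p=d['pixels']
cv2.imwrite('pics/z1.png',cv2.resize(p[150:350,170:370],None,fx=3,fy=3,interpolation=cv2.INTER_CUBIC))
s=load('scene0')
cv2.imwrite('pics/z2.png',cv2.resize(s['pixels'][110:280,160:420],None,fx=3,fy=3,interpolation=cv2.INTER_CUBIC))
```

```text
(no output)
```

View pics/z1.png

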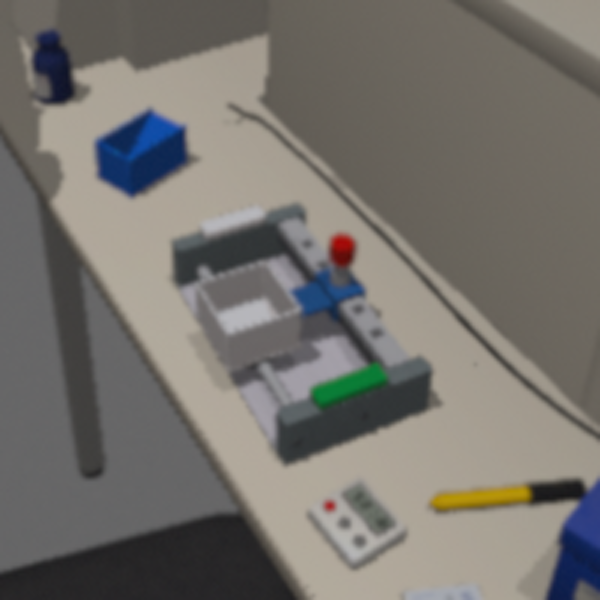

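View pics/z2.png

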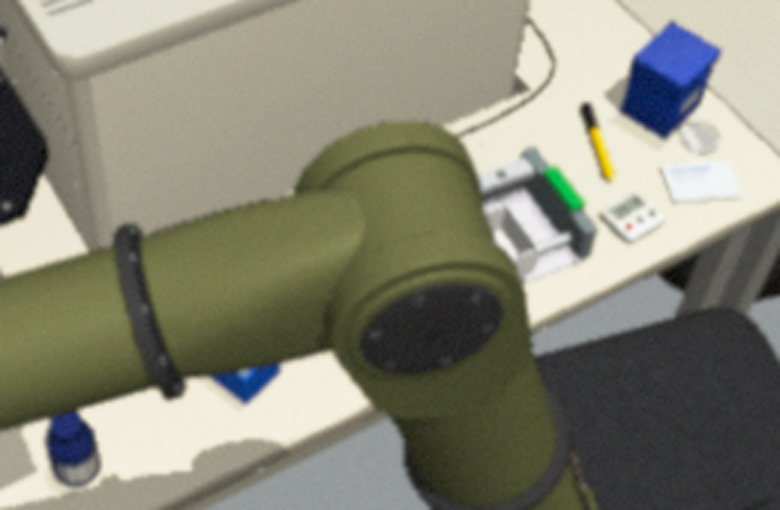

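Run:
```python
from h import *
d=load('side0'); s=load('scene0')
f=lambda x,y:(170+x/3-.33,150+y/3-.33)
g=lambda x,y:(160+x/3-.33,110+y/3-.33)
def P(n,uv,z,dd=d): print(n,(onz(dd,uv,z)*1e3).round().tolist())
for n,xy in dict(L=(97,147),N=(133,167),R=(186,125),T=(152,110)).items(): P('rim '+n,f(*xy),.056);
for n,xy in dict(L=(98,173),N=(133,194),R=(186,155)).items(): P('bot '+n,f(*xy),0)
P('knobtop',f(342,242),.112)
for xy in [(312,388),(380,366),(387,378),(318,404)]: P('gcap',f(*xy),.07)
for xy in [(202,222),(262,208),(266,217),(207,236)]: P('wcap',f(*xy),.07)
for xy in [(197,283),(262,262),(301,316),(232,345)]: P('tray',f(*xy),.082)
P('bottle side',f(53,100),0); P('bottle scene',g(74,470),0,s)
for xy in [(310,518),(360,482),(405,535),(355,565)]: P('timer',f(*xy),.018)
P('marker',f(437,502),.01);P('marker',f(580,490),.01)
P('scoop scene N',g(246,403),0,s)
```

```text
rim L [402.0, 52.0, 56.0]
rim N [422.0, -4.0, 56.0]
rim R [512.0, 41.0, 56.0]
rim T [491.0, 91.0, 56.0]
bot L [408.0, 76.0, 0.0]
bot N [428.0, 17.0, 0.0]
bot R [518.0, 56.0, 0.0]
knobtop [519.0, -282.0, 112.0]
gcap [418.0, -391.0, 70.0]
gcap [484.0, -399.0, 70.0]
gcap [481.0, -414.0, 70.0]
gcap [413.0, -408.0, 70.0]
wcap [438.0, -145.0, 70.0]
wcap [504.0, -156.0, 70.0]
wcap [500.0, -171.0, 70.0]
wcap [432.0, -167.0, 70.0]
tray [386.0, -236.0, 82.0]
tray [455.0, -240.0, 82.0]
tray [449.0, -322.0, 82.0]
tray [377.0, -322.0, 82.0]
bottle side [418.0, 257.0, 0.0]
bottle scene [421.0, 268.0, 0.0]
timer [368.0, -470.0, 18.0]
timer [424.0, -461.0, 18.0]
timer [427.0, -522.0, 18.0]
timer [376.0, -524.0, 18.0]
marker [473.0, -505.0, 10.0]
marker [586.0, -557.0, 10.0]
scoop scene N [405.0, 63.0, 0.0]
```

Run:
```python
from h import *
p=load('side0')['pixels'];s=load('scene0')['pixels']
a=cv2.resize(p[0:200,130:330],None,fx=3,fy=3,interpolation=cv2.INTER_CUBIC)
cv2.imwrite('pics/z3.png',a)
cv2.imwrite('pics/z4.png',cv2.resize(s[100:280,10:210],None,fx=3,fy=3,interpolation=cv2.INTER_CUBIC))
```

```text
(no output)
```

View pics/z3.png

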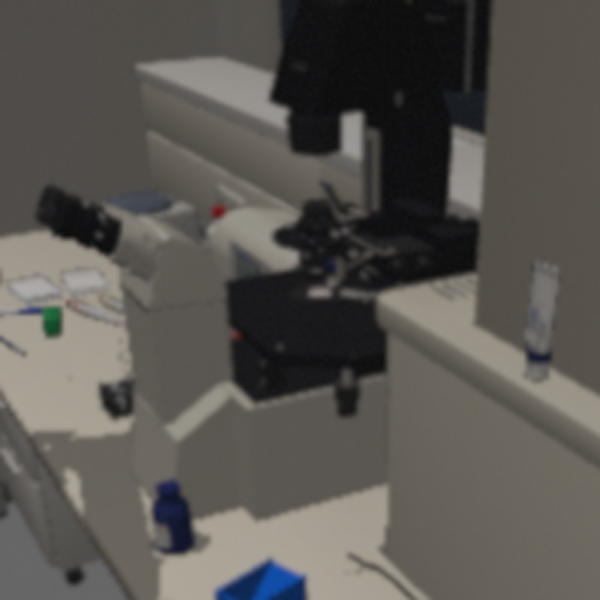

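View pics/z4.png

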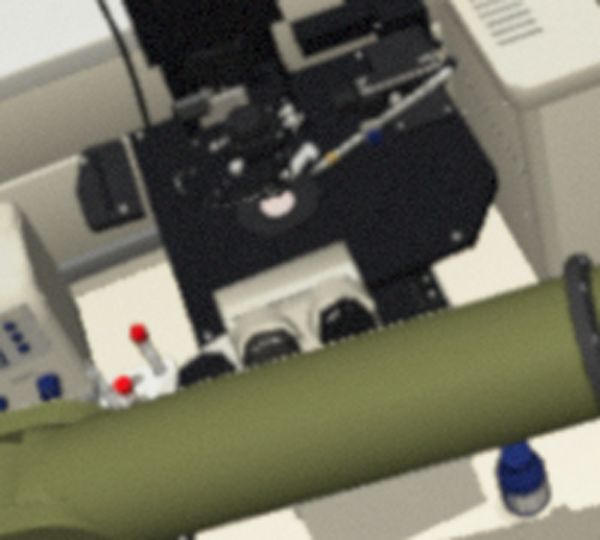

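Run:
```python
from h import *
d=load('side0'); s=load('scene0')
f=lambda x,y:(130+x/3,y/3); g=lambda x,y:(10+x/3,100+y/3)
for a,b in [((100,235),(350,320)),((60,205),(350,335)),((60,205),(275,350))]:
    X=tri((d,f(*a)),(s,g(*b))); print(X.round(3), proj(d,X)-f(*a),proj(s,X)-g(*b))
```

```text
[0.415 0.371 0.396] [[ 0.77372404 -0.86642997]] [[0.63481156 1.59123611]]
[0.372 0.377 0.434] [[ 0.36853781 -0.40675485]] [[0.31055452 0.77237248]]
[0.39  0.434 0.423] [[ 1.30415001 -1.47321954]] [[1.17009411 2.86608173]]
```

Call:
{"api": "send_rows", "payload": {"steps": [{"claw": 0.087,"offset": [0,0,-0.06],"turn": 0},{"claw": 0.087,"offset": [0,0,-0.12],"turn": 0},{"claw": 0.087,"offset": [0,0,-0.18],"turn": 0},{"claw": 0.087,"offset": [0,0,-0.24],"turn": 0},{"claw": 0.087,"offset": [0,0,-0.29],"turn": 0},{"claw": 0.087,"offset": [0,0,-0.29],"turn": 0}]}}

```text
time: 0.9
position: [0.2266, 0.61, 0.5164]
tool_rot: [0.556, 3.091, 0.01]
ft_force: [0.1, -0.6, 0.5]
grip_width: 0.997
```

Call:
{"api": "send_rows", "payload": {"steps": [{"claw": 0.087,"offset": [-0.04,-0.037,0],"turn": -0.07},{"claw": 0.087,"offset": [-0.08,-0.075,0],"turn": -0.15},{"claw": 0.087,"offset": [-0.12,-0.112,0],"turn": -0.23},{"claw": 0.087,"offset": [-0.16,-0.15,0],"turn": -0.3},{"claw": 0.087,"offset": [-0.2,-0.187,0],"turn": -0.38},{"claw": 0.087,"offset": [-0.24,-0.225,0],"turn": -0.46},{"claw": 0.087,"offset": [-0.28,-0.262,0],"turn": -0.53},{"claw": 0.087,"offset": [-0.32,-0.3,0],"turn": -0.61},{"claw": 0.087,"offset": [-0.36,-0.337,0],"turn": -0.69},{"claw": 0.087,"offset": [-0.398,-0.375,0],"turn": -0.767},{"claw": 0.087,"offset": [-0.398,-0.375,0],"turn": -0.767}]}}

```text
time: 2.28
position: [0.4702, 0.1147, 0.5127]
tool_rot: [-0.627, 3.077, 0.007]
ft_force: [-1.1, 2.0, -0.2]
grip_width: 0.998
```

Run:
```python
from h import *
s=get_state(); print(s['joint_positions'])
for n in ['scene','wrist']: snap(n,n+'1')
```

```text
[-0.6276717  -0.02006391  0.33003607  1.26382888  0.00241296  1.89442631
  1.67571623]
```

View pics/wrist1.png

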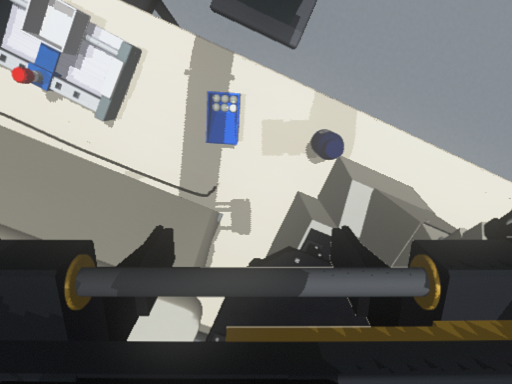

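View pics/scene1.png

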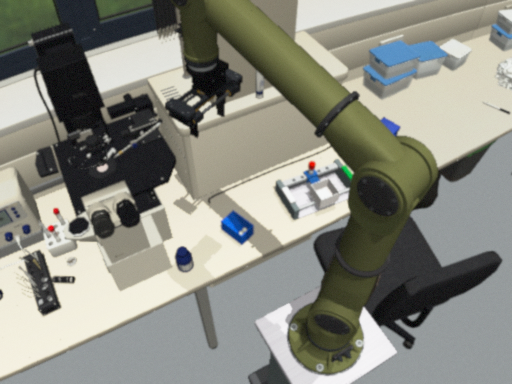

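Run:
```python
from h import *
w=load('wrist1');s=load('scene1')
cv2.imwrite('pics/z5.png',np.hstack([cv2.resize(w['pixels'][80:160,190:260],(525,600),interpolation=cv2.INTER_CUBIC)]))
cv2.imwrite('pics/z6.png',cv2.resize(s['pixels'][150:250,210:360],None,fx=5,fy=5,interpolation=cv2.INTER_CUBIC))
cv2.imwrite('pics/z7.png',cv2.resize(w['pixels'][0:130,0:150],None,fx=5,fy=4.6,interpolation=cv2.INTER_CUBIC))
```

```text
(no output)
```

View pics/z5.png

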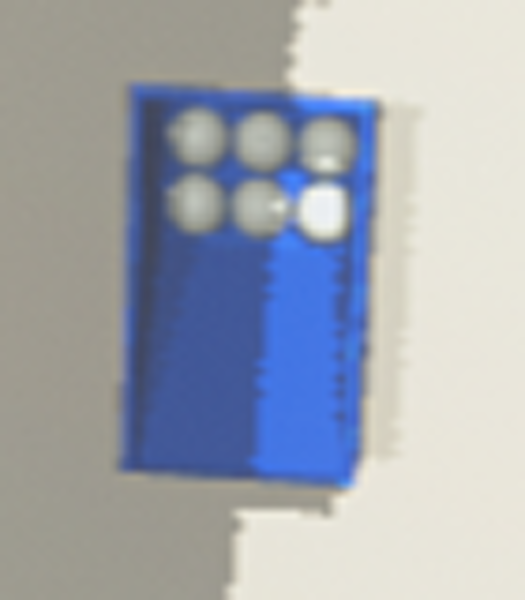

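View pics/z6.png

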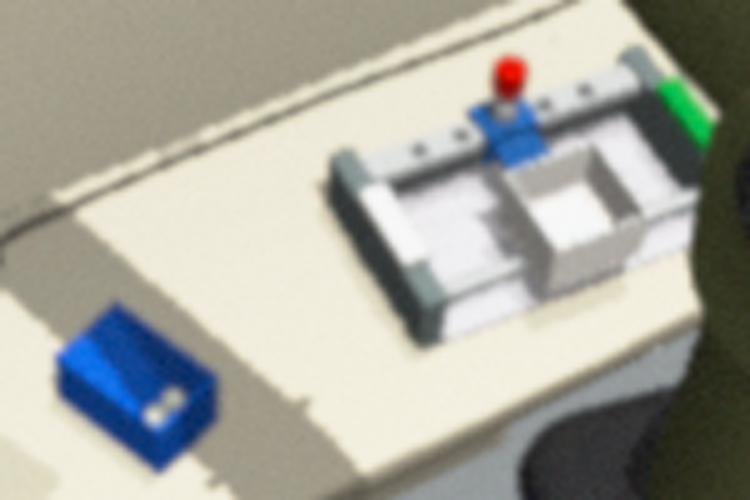

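View pics/z7.png

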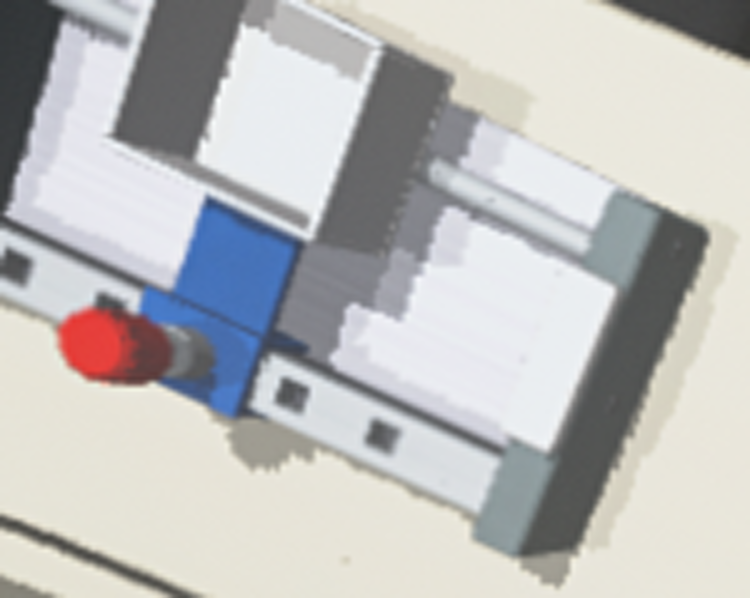

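Run:
```python
from h import *
w=load('wrist1');s=load('scene1');d=load('side0')
a=lambda x,y:(190+x/7.5-.43,80+y/7.5-.43); b=lambda x,y:(210+x/5-.4,150+y/5-.4); c=lambda x,y:(x/5-.4,y/4.6-.4)
e=lambda x,y:(170+x/3-.33,150+y/3-.33)
def T(n,*v):
    X=tri(*v); print(n,(X*1e3).round(1).tolist(),[np.round(proj(q,X)[0]-u,1).tolist() for q,u in v])
    return X
TL=T('back-',(w,a(130,83)),(s,b(217,378)),(d,e(133,167)) if 0 else (w,a(130,83)))
T('back+',(w,a(380,97)),(s,b(160,424)))
T('lip-',(w,a(122,468)),(s,b(118,304)))
T('lip+',(w,a(350,487)),(s,b(60,354)))
T('tray far+',(w,c(315,240)),(s,b(503,178)),(d,e(262,262)))
T('tray far-',(w,c(112,135)),(s,b(590,148)))
T('tray near+',(w,c(383,45)),(s,b(550,238)))
T('wcap',(w,c(548,450)),(s,b(368,185)))
T('wcap',(w,c(617,288)),(s,b(408,260)))
T('knob top',(w,c(92,345)),(s,b(511,62)),(d,e(342,240)))
for n,xy,z in [('b-',(130,83),.056),('b+',(380,97),.056),('l-',(122,468),.050),('l+',(350,487),.05)]: print(n,(onz(w,a(*xy),z)*1e3).round(1))
print([(onz(w,a(x,y),.012)*1e3).round() for x,y in[(262,138),(197,138)]])
# bottle
m=[onz(w,(327,146),.095)*1e3]; print(m, (onz(d,(170+50/3,150+38/3),.095)*1e3).round())
```

```text
back- [421.8, 9.7, 53.4] [[0.2, 0.1], [0.2, -0.0], [0.2, 0.1]]
back+ [399.7, 66.5, 69.6] [[-0.5, -0.5], [-0.4, 0.0]]
lip- [511.1, 40.0, 49.5] [[-0.5, -0.6], [-0.4, 0.0]]
lip+ [491.0, 95.3, 54.1] [[-0.8, -1.0], [-0.7, -0.0]]
tray far+ [457.1, -238.6, 79.5] [[0.6, -0.7], [-0.1, -0.2], [0.3, 0.0]]
tray far- [450.2, -310.8, 78.6] [[1.1, 0.3], [0.3, -0.3]]
tray near+ [385.6, -226.2, 97.1] [[-0.7, -0.3], [-0.3, 0.2]]
wcap [500.7, -150.4, 73.3] [[-2.3, -1.2], [-1.1, 0.5]]
wcap [434.3, -144.4, 68.3] [[-1.1, -0.6], [-0.5, 0.3]]
knob top [518.9, -282.0, 114.4] [[-1.3, -0.2], [-0.2, 0.5], [0.1, -0.1]]
b- [421.5   9.6  56. ]
b+ [400.3  67.3  56. ]
l- [511.7  41.3  50. ]
l+ [492.9  97.5  50. ]
[array([422.,  41.,  12.]), array([429.,  26.,  12.])]
[array([423.22073586, 248.91988378,  95.        ])] [424. 252.  95.]
```

Call:
{"api": "send_rows", "payload": {"steps": [{"claw": 0.087,"offset": [0.01,-0.01,0.05],"turn": 0.02},{"claw": 0.087,"offset": [0.02,-0.02,0.11],"turn": 0.04},{"claw": 0.087,"offset": [0.03,-0.03,0.17],"turn": 0.07},{"claw": 0.087,"offset": [0.04,-0.04,0.23],"turn": 0.07},{"claw": 0.087,"offset": [0.05,-0.049,0.29],"turn": 0.07},{"claw": 0.087,"offset": [0.063,-0.049,0.35],"turn": 0.07},{"claw": 0.087,"offset": [0.063,-0.049,0.393],"turn": 0.07},{"claw": 0.087,"offset": [0.063,-0.049,0.393],"turn": 0.07}]}}

```text
time: 3.38
position: [0.4271, 0.0529, 0.1162]
tool_rot: [0.534, -3.089, -0.009]
ft_force: [-0.9, -0.7, 0.1]
grip_width: 0.997
```

Run:
```python
from h import *
s=get_state(); print(s['joint_positions'],s['position'],Ro.from_rotvec(s['tool_rot']).as_matrix().round(3))
snap('side','side2');w=snap('wrist','wrist2');snap('scene','scene2')
cv2.imwrite('pics/z8.png',np.hstack([cv2.resize(load('side2')['pixels'][150:260,140:290],None,fx=2.6,fy=2.6),cv2.resize(load('scene2')['pixels'][150:260,180:330],None,fx=2.6,fy=2.6)]))
```

```text
[-0.57205458 -0.07449293  0.38023712  2.10677259  0.02460978  1.11038597
  1.70916454] [0.42711506 0.0529151  0.11621544] [[-0.942 -0.336 -0.007]
 [-0.336  0.942  0.004]
 [ 0.005  0.006 -1.   ]]
```

View pics/wrist2.png

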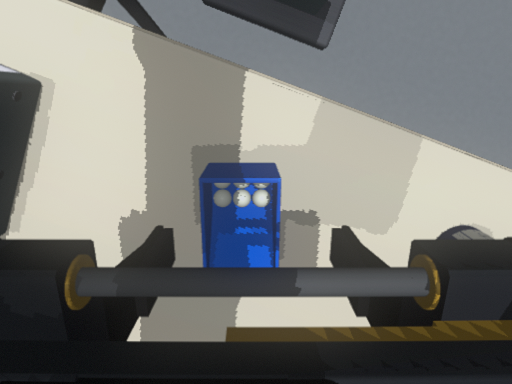

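View pics/z8.png

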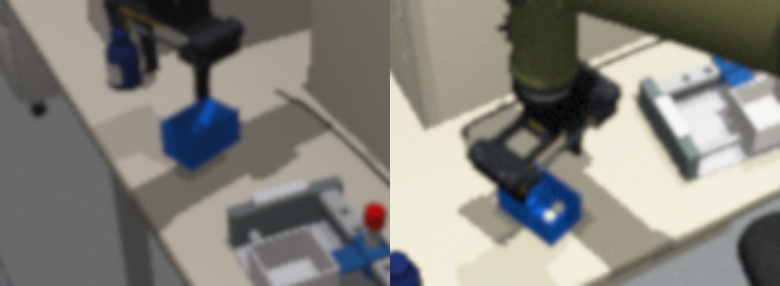

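Run:
```python
from h import *
w=load('wrist2')
for n,uv,z in [('b-',(200,180.5),.056),('b+',(281,179.5),.056),('side-',(202.5,266),.056),('side+',(280,266),.056),('bot-',(209,164),0),('bot+',(275,163.5),0)]:
    print(n,(onz(w,uv,z)*1e3).round(1))
```

```text
b- [423.1  11.4  56. ]
b+ [402.7  66.4  56. ]
side- [488.8  33.6  56. ]
side+ [468.5  91.   56. ]
bot- [422.7  11.    0. ]
bot+ [402.5  66.2   0. ]
```

Call:
{"api": "send_rows", "payload": {"steps": [{"claw": 0.087,"offset": [-0.004,-0.009,0.02],"turn": 0},{"claw": 0.087,"offset": [-0.004,-0.009,0.06],"turn": 0},{"claw": 0.087,"offset": [-0.004,-0.009,0.1],"turn": 0},{"claw": 0.087,"offset": [-0.004,-0.009,0.109],"turn": 0},{"claw": 0.087,"offset": [-0.004,-0.009,0.109],"turn": 0}]}}

```text
time: 4.15
position: [0.4404, 0.0473, 0.0134]
tool_rot: [-0.533, 3.09, 0.01]
ft_force: [0.2, -0.3, -0.3]
grip_width: 0.999
```

Run:
```python
from h import *
for i in range(2):
    s=get_state(); print(s['position'],np.round(s['joint_positions'],3),np.round(s['qd'],3),Ro.from_rotvec(s['tool_rot']).as_matrix()[:,2].round(4)); get_image('wrist')
```

```text
[0.44039827 0.04734171 0.01338906] [-0.552  0.103  0.408  2.183 -0.063  0.859  1.807] [ 0.    -0.02   0.004 -0.014  0.003  0.002 -0.   ] [ 0.0046  0.0075 -1.    ]
[0.44086779 0.04743972 0.0138718 ] [-0.552  0.103  0.408  2.183 -0.063  0.859  1.807] [-0.    -0.011  0.003 -0.003 -0.002 -0.005  0.002] [ 0.0058  0.008  -1.    ]
```

Call:
{"api": "send_rows", "payload": {"steps": [{"claw": 0.087,"offset": [0.007,0.001,0.007],"turn": 0},{"claw": 0.087,"offset": [0.007,0.001,0.007],"turn": 0},{"claw": 0.087,"offset": [0.007,0.001,0.007],"turn": 0}]}}

```text
time: 4.62
position: [0.4342, 0.0461, 0.0073]
tool_rot: [-0.532, 3.088, 0.011]
ft_force: [0.7, 1.0, -0.1]
grip_width: 1.001
```

Call:
{"api": "send_rows", "payload": {"squeeze": 50, "steps": [{"claw": 0.04,"offset": [0,0,0],"turn": 0},{"claw": 0.04,"offset": [0,0,0],"turn": 0},{"claw": 0.04,"offset": [0,0,0],"turn": 0},{"claw": 0.04,"offset": [0,0,0],"turn": 0}]}}

```text
time: 5.12
position: [0.4343, 0.0461, 0.0073]
tool_rot: [-0.533, 3.088, 0.011]
ft_force: [-0.2, -0.2, 0.1]
grip_width: 0.684
```

Call:
{"api": "send_rows", "payload": {"steps": [{"claw": 0.04,"offset": [0,0,-0.02],"turn": 0},{"claw": 0.04,"offset": [0,0,-0.04],"turn": 0},{"claw": 0.04,"offset": [0,0,-0.06],"turn": 0},{"claw": 0.04,"offset": [0,0,-0.06],"turn": 0}]}}

```text
time: 5.62
position: [0.4348, 0.0458, 0.0681]
tool_rot: [-0.532, 3.085, 0.012]
ft_force: [-0.0, -0.8, -1.9]
grip_width: 0.684
```

Run:
```python
from h import *
s=get_state(); print(s['position'],Ro.from_rotvec(s['tool_rot']).as_matrix().round(4),s['grip_width'])
snap('side','side3');w=snap('wrist','wrist3')
cv2.imwrite('pics/z9.png',np.hstack([cv2.resize(load('side3')['pixels'][150:260,150:250],None,fx=3,fy=3),cv2.resize(w['pixels'],None,fx=.86,fy=.86)[:330]]))
```

```text
[0.43481511 0.04580433 0.06814717] [[-0.9422 -0.335   0.0093]
 [-0.3349  0.9422  0.0094]
 [-0.0119  0.0057 -0.9999]] 0.6835998190995006
```

View pics/z9.png

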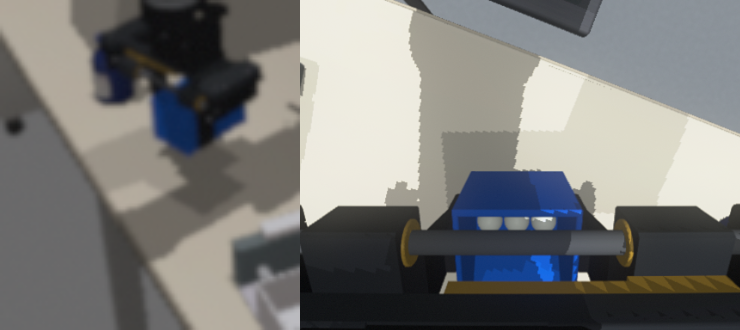

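Call:
{"api": "send_rows", "payload": {"steps": [{"claw": 0.04,"offset": [0,0,-0.03],"turn": 0},{"claw": 0.04,"offset": [0,0,-0.06],"turn": 0},{"claw": 0.04,"offset": [0.005,-0.012,-0.08],"turn": 0.1},{"claw": 0.04,"offset": [0.014,-0.034,-0.08],"turn": 0.25},{"claw": 0.04,"offset": [0.023,-0.057,-0.08],"turn": 0.4},{"claw": 0.04,"offset": [0.032,-0.08,-0.08],"turn": 0.55},{"claw": 0.04,"offset": [0.042,-0.103,-0.08],"turn": 0.7},{"claw": 0.04,"offset": [0.051,-0.126,-0.08],"turn": 0.85},{"claw": 0.04,"offset": [0.06,-0.149,-0.08],"turn": 1.0},{"claw": 0.04,"offset": [0.069,-0.172,-0.08],"turn": 1.15},{"claw": 0.04,"offset": [0.078,-0.195,-0.08],"turn": 1.3},{"claw": 0.04,"offset": [0.078,-0.195,-0.08],"turn": 1.4}]}}

```text
time: 7.22
position: [0.4235, -0.167, 0.1434]
tool_rot: [-1.596, -2.705, -0.013]
ft_force: [0.5, -0.5, -1.1]
grip_width: 0.687
```

Run:
```python
from h import *
s=get_state(); print(s['position'],np.round(s['joint_positions'],2),Ro.from_rotvec(s['tool_rot']).as_matrix().round(4),s['grip_width'])
snap('side','side4');w=snap('wrist','wrist4');snap('scene','scene4')
cv2.imwrite('pics/z10.png',np.hstack([cv2.resize(load('side4')['pixels'][140:290,180:330],None,fx=2.6,fy=2.6),cv2.resize(load('scene4')['pixels'][110:260,220:370],None,fx=2.6,fy=2.6)]))
```

```text
[ 0.42347223 -0.16699041  0.1434099 ] [-0.28 -0.07  0.59  2.03  0.03  1.16  0.8 ] [[-0.4838  0.8752  0.0035]
 [ 0.8752  0.4838  0.0076]
 [ 0.0049  0.0068 -1.    ]] 0.6873659485491737
```

View pics/z10.png

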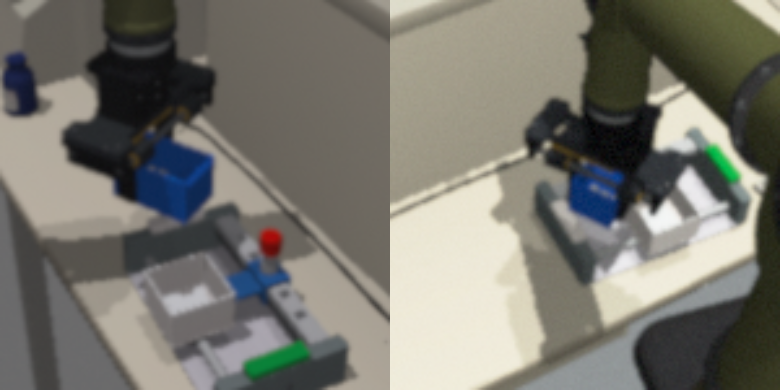

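Call:
{"api": "send_rows", "payload": {"steps": [{"claw": 0.04,"offset": [-0.006,-0.003,-0.004],"turn": 0.12},{"claw": 0.04,"offset": [-0.013,-0.007,-0.004],"turn": 0.25},{"claw": 0.04,"offset": [-0.02,-0.011,-0.004],"turn": 0.4},{"claw": 0.04,"offset": [-0.027,-0.0145,-0.004],"turn": 0.52},{"claw": 0.04,"offset": [-0.027,-0.0145,-0.004],"turn": 0.586},{"claw": 0.04,"offset": [-0.027,-0.0145,-0.004],"turn": 0.586},{"claw": 0.04,"offset": [-0.027,-0.0145,-0.004],"turn": 0.586}]}}

```text
time: 8.25
position: [0.4244, -0.195, 0.147]
tool_rot: [-2.294, -2.14, -0.013]
ft_force: [-0.2, 0.7, -1.7]
grip_width: 0.689
```

Run:
```python
from h import *
s=get_state(); print(s['position'],np.round(s['joint_positions'],2),Ro.from_rotvec(s['tool_rot']).as_matrix().round(4),s['grip_width'])
snap('side','side5');snap('scene','scene5')
a=load('side5');sc=load('scene5')
for X in [(.418,-.273,.082),(.418,-.273,.035)]: print(proj(a,X),proj(sc,X))
cv2.imwrite('pics/z11.png',np.hstack([cv2.resize(load('side5')['pixels'][140:290,180:330],None,fx=2.6,fy=2.6),cv2.resize(load('scene5')['pixels'][110:260,220:370],None,fx=2.6,fy=2.6)]))
```

```text
[ 0.42444339 -0.19499256  0.14697364] [-0.23 -0.04  0.61  2.    0.01  1.17  0.3 ] [[ 0.0694  0.9976  0.0031]
 [ 0.9976 -0.0694  0.0087]
 [ 0.0089  0.0025 -1.    ]] 0.688666515615295
[[251.45427219 248.1041393 ]] [[324.55598458 188.44747715]]
[[251.50421012 259.96086121]] [[322.81746279 196.68383485]]
```

View pics/z11.png

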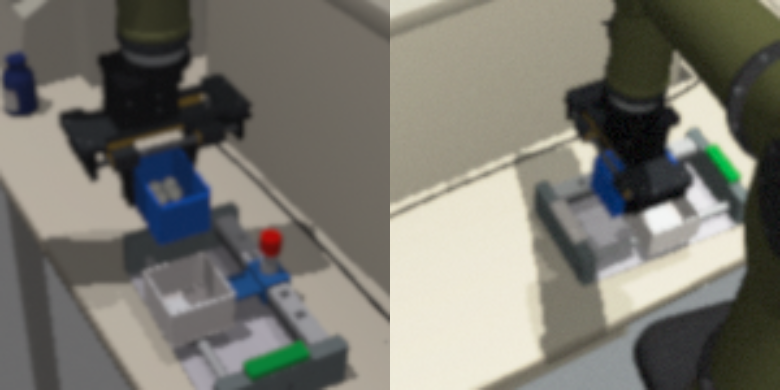

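Call:
{"api": "send_rows", "payload": {"squeeze": 12, "steps": [{"claw": 0.04,"offset": [0,0,0],"turn": 0},{"claw": 0.04,"offset": [0,0,0],"turn": 0}]}}

```text
time: 8.6
position: [0.4245, -0.1951, 0.1472]
tool_rot: [-2.295, -2.14, -0.013]
ft_force: [0.1, 0.3, -1.8]
grip_width: 0.693
```

```bash
cat > v.py <<'E'
import sys
from h import *
t=sys.argv[1]; s=get_state(); print(s['time'],s['position'],Ro.from_rotvec(s['tool_rot']).as_matrix().round(3).tolist(),s['grip_width'],np.round(s['ft_force'],1))
a=snap('side','side'+t);b=snap('scene','scene'+t)
cv2.imwrite(f'pics/v{t}.png',np.hstack([cv2.resize(a['pixels'][140:290,180:330],None,fx=2.6,fy=2.6),cv2.resize(b['pixels'][110:260,220:370],None,fx=2.6,fy=2.6)]))
E
python3 v.py 6
```

```text
8.6 [ 0.42454937 -0.19509371  0.14715872] [[0.07, 0.998, 0.004], [0.998, -0.07, 0.009], [0.009, 0.003, -1.0]] 0.6927616904499927 [ 0.1  0.3 -1.8]
```

View pics/v6.png

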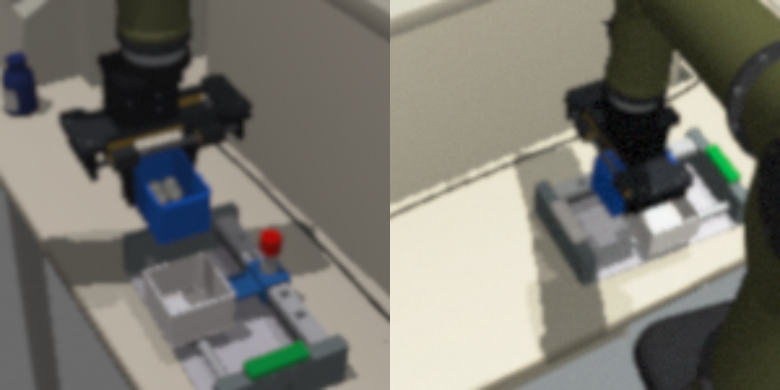

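Call:
{"api": "send_rows", "payload": {"squeeze": 7, "steps": [{"claw": 0.04,"offset": [0,0,0],"turn": 0},{"claw": 0.04,"offset": [0,0,0],"turn": 0}]}}

```text
time: 8.95
position: [0.4245, -0.1952, 0.1472]
tool_rot: [-2.295, -2.139, -0.013]
ft_force: [0.9, 0.9, -2.0]
grip_width: 0.69
```

```bash
python3 v.py 7
```

```text
8.95 [ 0.42454735 -0.19516847  0.14719818] [[0.07, 0.998, 0.004], [0.997, -0.07, 0.009], [0.009, 0.003, -1.0]] 0.6902692929751169 [ 0.9  0.9 -2. ]
```

View pics/v7.png

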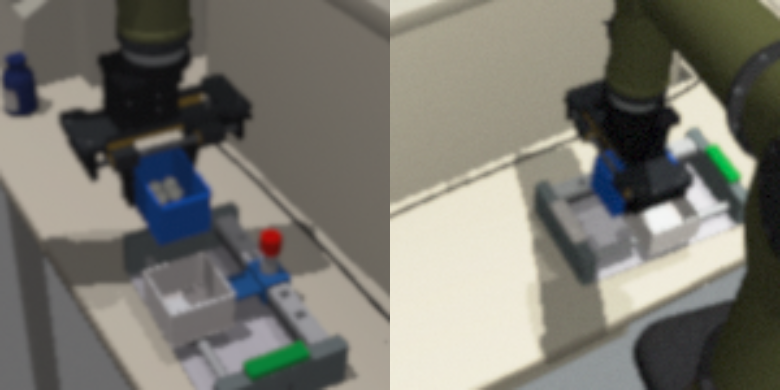

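Call:
{"api": "send_rows", "payload": {"squeeze": 5, "steps": [{"claw": 0.04,"offset": [0,0,0],"turn": 0},{"claw": 0.04,"offset": [0,0,0],"turn": 0}]}}

```text
time: 9.3
position: [0.4246, -0.1952, 0.1472]
tool_rot: [-2.295, -2.14, -0.013]
ft_force: [-0.6, -0.0, -2.7]
grip_width: 0.693
```

```bash
python3 v.py 8
```

```text
9.3 [ 0.42456259 -0.19516308  0.14719994] [[0.07, 0.998, 0.004], [0.998, -0.07, 0.009], [0.009, 0.003, -1.0]] 0.6932265979641562 [-0.6 -0.  -2.7]
```

View pics/v8.png

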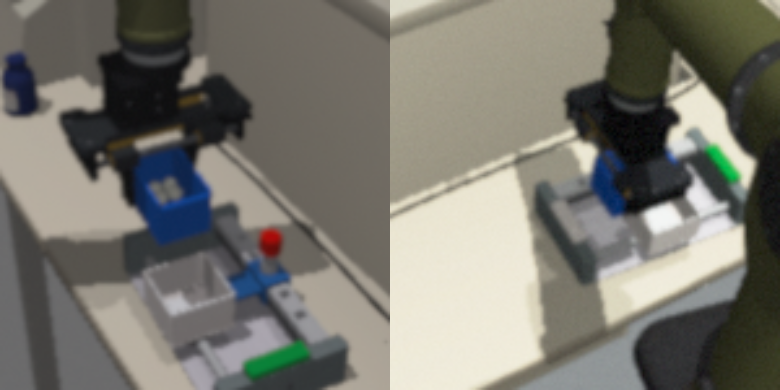

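Call:
{"api": "send_rows", "payload": {"squeeze": 3.5, "steps": [{"claw": 0.04,"offset": [0,0,0],"turn": 0},{"claw": 0.04,"offset": [0,0,0],"turn": 0}]}}

```text
time: 9.65
position: [0.4245, -0.1952, 0.1472]
tool_rot: [-2.295, -2.139, -0.013]
ft_force: [-0.8, 0.7, -0.9]
grip_width: 0.689
```

```bash
python3 v.py 9
```

```text
9.65 [ 0.42453611 -0.19516129  0.14718035] [[0.07, 0.998, 0.004], [0.997, -0.07, 0.009], [0.009, 0.003, -1.0]] 0.6894068108356223 [-0.8  0.7 -0.9]
```

View pics/v9.png

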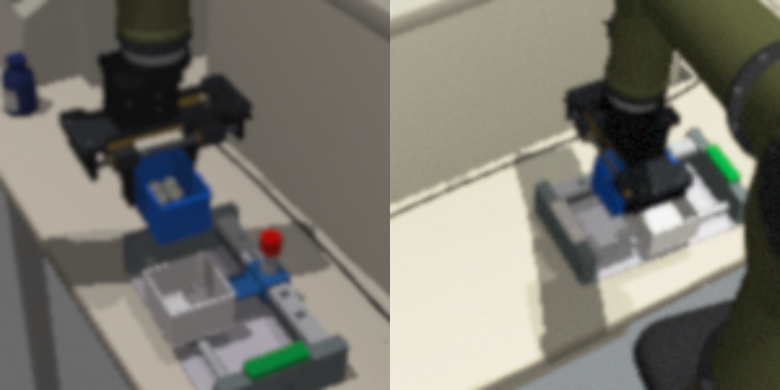

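Call:
{"api": "send_rows", "payload": {"squeeze": 3, "steps": [{"claw": 0.04,"offset": [0,0,0],"turn": 0},{"claw": 0.04,"offset": [0,0,-0.02],"turn": 0},{"claw": 0.04,"offset": [0,0,-0.02],"turn": 0}]}}

```text
time: 10.12
position: [0.4256, -0.1957, 0.1683]
tool_rot: [-2.297, -2.141, -0.016]
ft_force: [0.7, 0.7, -1.9]
grip_width: 0.689
```

```bash
python3 v.py 10
```

```text
10.125 [ 0.42556389 -0.19574594  0.1683169 ] [[0.07, 0.998, 0.006], [0.998, -0.07, 0.008], [0.008, 0.006, -1.0]] 0.6890541857891723 [ 0.7  0.7 -1.9]
```

View pics/v10.png

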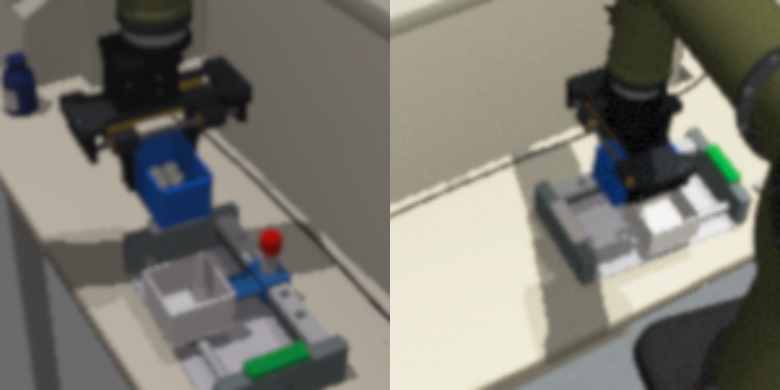

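Call:
{"api": "send_rows", "payload": {"squeeze": 15, "steps": [{"claw": 0.04,"offset": [0.0,0,0],"turn": 0},{"claw": 0.04,"offset": [0.015,0,0],"turn": 0},{"claw": 0.04,"offset": [0.03,0,0],"turn": 0},{"claw": 0.04,"offset": [0.047,0,0],"turn": 0},{"claw": 0.04,"offset": [0.047,0,0.02],"turn": 0},{"claw": 0.04,"offset": [0.047,0,0.04],"turn": 0},{"claw": 0.04,"offset": [0.047,0,0.06],"turn": 0},{"claw": 0.04,"offset": [0.047,0,0.075],"turn": 0},{"claw": 0.04,"offset": [0.047,0,0.075],"turn": 0},{"claw": 0.04,"offset": [0.047,0,0.075],"turn": 0}]}}

```text
time: 11.48
position: [0.4285, -0.1476, 0.0929]
tool_rot: [-2.295, -2.14, -0.015]
ft_force: [0.4, -0.2, -1.9]
grip_width: 0.692
```

```bash
python3 v.py 11
python3 - <<'E'
from h import *
a=load('side11')['pixels'][160:280,190:310]; cv2.imwrite('pics/c11.png',cv2.resize(a,None,fx=5,fy=5,interpolation=cv2.INTER_CUBIC))
E
```

```text
11.475 [ 0.4285338  -0.14762242  0.09289206] [[0.07, 0.998, 0.005], [0.998, -0.07, 0.009], [0.009, 0.004, -1.0]] 0.6916759949603927 [ 0.4 -0.2 -1.9]
```

View pics/c11.png

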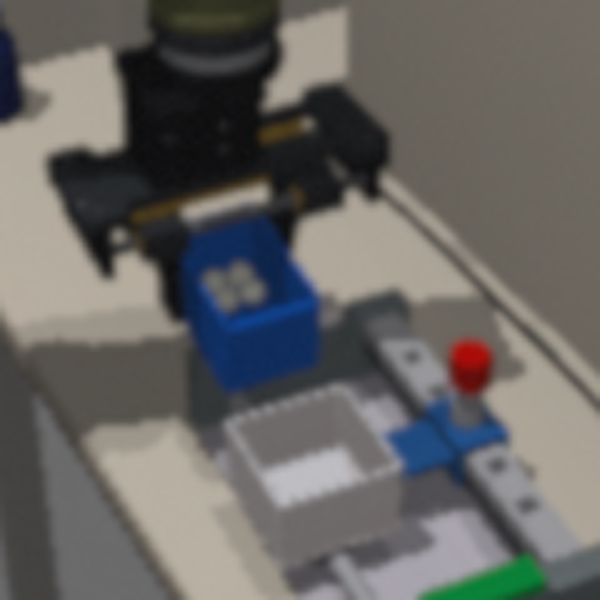

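```bash
cat > sc.py <<'E'
from h import *
def scoop(pos,R,th,pts,grip=(27,25.5)):
    # pts in scoop frame mm (x,y,z); tool x=scoop x, tool -z = up
    pos=np.array(pos);R=np.array(R); g=pos-R[:,2]*.019; c,s=np.cos(th),np.sin(th); out=[]
    for x,y,z in pts:
        dx,dz=x-grip[0],z-grip[1]; out.append(g+R[:,0]*(dx*c-dz*s)/1e3+R[:,1]*-y/1e3-R[:,2]*(dx*s+dz*c)/1e3)
    return np.array(out)
F=[(-48,-30,50),(-48,30,50),(-48,-30,0),(-48,30,0)]
E
python3 - <<'E'
from sc import *
s=get_state();d=load('side11');R=Ro.from_rotvec(s['tool_rot']).as_matrix()
for th in (0,5,10): print(th,((proj(d,scoop(s['position'],R,np.radians(th),F))-[190,160])*5+2).round().tolist())
rim=np.array([.418,-.273,.082])+.038*np.array([.08,.997,0])
print(((proj(d,[rim,rim+.038*np.array([.997,-.08,0]),rim-.038*np.array([.997,-.08,0])])-[190,160])*5+2).round().tolist())
E
```

```text
0 [[322.0, 302.0], [225.0, 331.0], [322.0, 367.0], [228.0, 397.0]]
5 [[323.0, 312.0], [227.0, 342.0], [320.0, 372.0], [226.0, 402.0]]
10 [[324.0, 323.0], [228.0, 352.0], [317.0, 377.0], [225.0, 407.0]]
[[282.0, 401.0], [341.0, 382.0], [221.0, 420.0]]
```

Call:
{"api": "send_rows", "payload": {"squeeze": 6, "steps": [{"claw": 0.04,"offset": [0,0,0.005],"turn": 0},{"claw": 0.04,"offset": [0,0,0.01],"turn": 0},{"claw": 0.04,"offset": [0,0,0.01],"turn": 0},{"claw": 0.04,"offset": [-0.006,0,0.01],"turn": 0},{"claw": 0.04,"offset": [-0.011,0,0.01],"turn": 0},{"claw": 0.04,"offset": [-0.011,0,0.01],"turn": 0},{"claw": 0.04,"offset": [-0.011,0,0.01],"turn": 0}]}}

```text
time: 12.45
position: [0.428, -0.1587, 0.083]
tool_rot: [-2.296, -2.14, -0.015]
ft_force: [1.3, -0.1, -1.7]
grip_width: 0.687
```

```bash
cat > w.py <<'E'
import sys
from sc import *
t=sys.argv[1]; s=get_state(); R=Ro.from_rotvec(s['tool_rot']).as_matrix(); p=s['position']
y=np.array([.08,.997]); print(s['time'],np.round(p,4),'gx',round(1e3*(y@(np.array(p[:2])-[.418,-.273]))-38,1),'gz',round(p[2]*1e3+19,1),s['grip_width'],np.round(s['ft_force'],1),R[:,2].round(3))
a=snap('side','side'+t); c=cv2.resize(a['pixels'][160:280,190:310],None,fx=5,fy=5,interpolation=cv2.INTER_CUBIC)
cv2.imwrite(f'pics/w{t}.png',c)
for th in range(0,80,10): print(th,((proj(a,scoop(p,R,np.radians(th),F))-[190,160])*5+2).round().astype(int).tolist())
E
python3 w.py 12
```

```text
12.45 [ 0.428  -0.1587  0.083 ] gx 76.7 gz 102.0 0.6871897377449567 [ 1.3 -0.1 -1.7] [ 0.005  0.009 -1.   ]
0 [[330, 326], [233, 356], [330, 391], [236, 422]]
10 [[332, 347], [236, 378], [325, 401], [233, 431]]
20 [[333, 366], [237, 396], [320, 407], [228, 437]]
30 [[331, 382], [237, 412], [313, 409], [222, 439]]
40 [[328, 394], [235, 425], [305, 408], [216, 437]]
50 [[324, 403], [231, 433], [297, 403], [208, 432]]
60 [[318, 408], [226, 438], [288, 394], [200, 423]]
70 [[311, 409], [220, 438], [279, 383], [192, 411]]
```

View pics/w12.png

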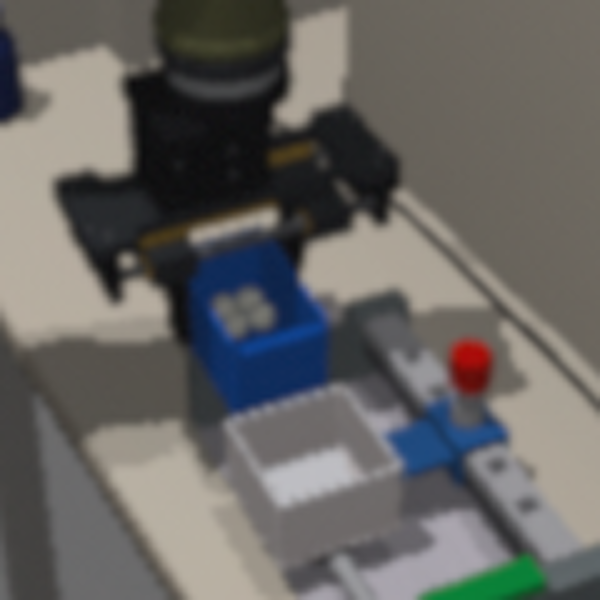

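Call:
{"api": "send_rows", "payload": {"squeeze": 4, "steps": [{"claw": 0.04,"offset": [-0.0035,0,0],"turn": 0},{"claw": 0.04,"offset": [-0.0035,0,0],"turn": 0},{"claw": 0.04,"offset": [-0.0045,0,-0.003],"turn": 0},{"claw": 0.04,"offset": [-0.0057,0,-0.0055],"turn": 0},{"claw": 0.04,"offset": [-0.007,0,-0.0085],"turn": 0},{"claw": 0.04,"offset": [-0.0081,0,-0.0117],"turn": 0},{"claw": 0.04,"offset": [-0.0096,0,-0.0148],"turn": 0},{"claw": 0.04,"offset": [-0.0112,0,-0.0178],"turn": 0},{"claw": 0.04,"offset": [-0.0112,0,-0.0178],"turn": 0}]}}

```text
time: 13.62
position: [0.4273, -0.1702, 0.101]
tool_rot: [-2.296, -2.14, -0.016]
ft_force: [0.8, 0.4, -1.6]
grip_width: 0.689
```

```bash
python3 w.py 13
```

```text
13.625 [ 0.4273 -0.1702  0.101 ] gx 65.3 gz 120.0 0.6890470673282687 [ 0.8  0.4 -1.6] [ 0.006  0.009 -1.   ]
0 [[339, 313], [241, 344], [339, 380], [243, 411]]
10 [[341, 335], [244, 366], [334, 390], [240, 421]]
20 [[342, 354], [245, 385], [329, 396], [235, 427]]
30 [[340, 370], [244, 401], [322, 399], [229, 429]]
40 [[337, 383], [242, 414], [314, 397], [222, 427]]
50 [[332, 392], [238, 423], [305, 392], [215, 422]]
60 [[326, 397], [233, 427], [296, 384], [206, 412]]
70 [[319, 398], [227, 428], [287, 372], [198, 400]]
```

View pics/w13.png

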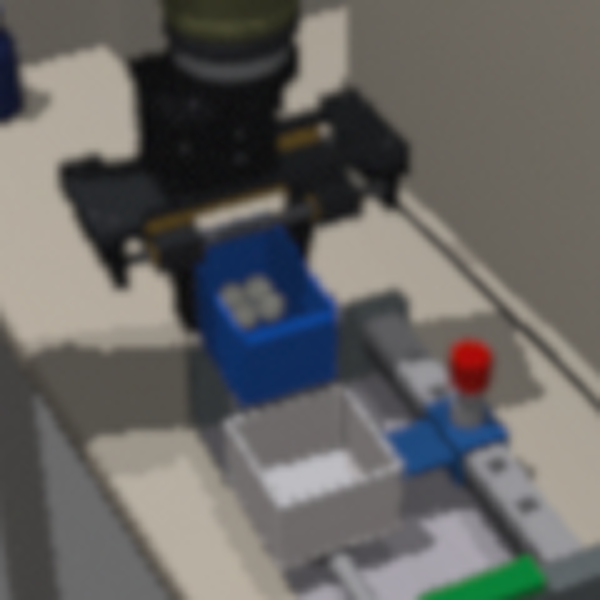

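Call:
{"api": "send_rows", "payload": {"squeeze": 6, "steps": [{"claw": 0.04,"offset": [0.007,0,0],"turn": 0},{"claw": 0.04,"offset": [0.0135,0,0],"turn": 0},{"claw": 0.04,"offset": [0.0135,0,0.01],"turn": 0},{"claw": 0.04,"offset": [0.0135,0,0.0195],"turn": 0},{"claw": 0.04,"offset": [0.0135,0,0.0195],"turn": 0},{"claw": 0.04,"offset": [0.01,0,0.0195],"turn": 0},{"claw": 0.04,"offset": [0.006,0,0.0195],"turn": 0},{"claw": 0.04,"offset": [0.006,0,0.0195],"turn": 0}]}}

```text
time: 14.68
position: [0.4279, -0.1645, 0.0817]
tool_rot: [-2.298, -2.139, -0.016]
ft_force: [0.1, 0.7, -2.4]
grip_width: 0.689
```

```bash
python3 w.py 14
```

```text
14.675 [ 0.4279 -0.1645  0.0817] gx 70.9 gz 100.7 0.6891701570473908 [ 0.1  0.7 -2.4] [ 0.006  0.009 -1.   ]
0 [[335, 334], [238, 364], [334, 399], [240, 430]]
10 [[337, 355], [241, 386], [330, 409], [237, 439]]
20 [[337, 374], [242, 404], [324, 415], [232, 445]]
30 [[336, 389], [241, 420], [318, 417], [227, 447]]
40 [[333, 402], [239, 433], [310, 415], [220, 445]]
50 [[328, 410], [236, 441], [301, 410], [212, 439]]
60 [[322, 415], [231, 446], [292, 401], [204, 430]]
70 [[315, 416], [224, 446], [283, 390], [196, 418]]
```

View pics/w14.png

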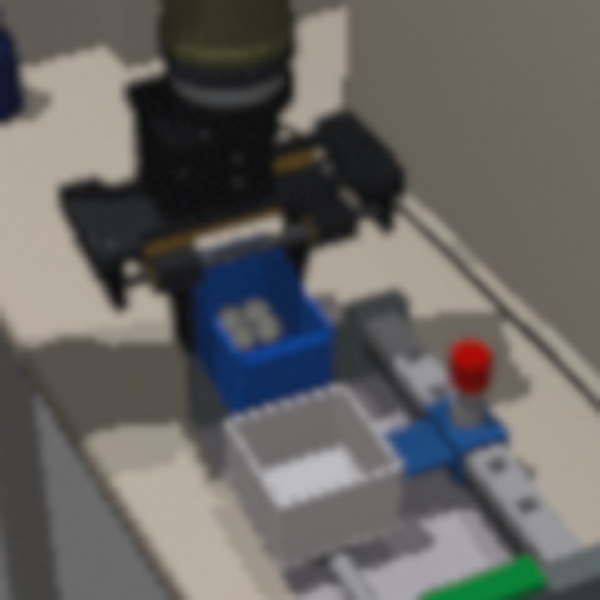

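Call:
{"api": "send_rows", "payload": {"squeeze": 15, "steps": [{"claw": 0.04,"offset": [0.005,0,-0.02],"turn": 0},{"claw": 0.04,"offset": [0.03,0,-0.03],"turn": 0},{"claw": 0.04,"offset": [0.06,0,-0.03],"turn": 0},{"claw": 0.04,"offset": [0.09,0,-0.03],"turn": 0},{"claw": 0.04,"offset": [0.112,0,-0.03],"turn": 0},{"claw": 0.04,"offset": [0.112,0,-0.01],"turn": 0},{"claw": 0.04,"offset": [0.112,0,0.01],"turn": 0},{"claw": 0.04,"offset": [0.112,0,0.03],"turn": 0},{"claw": 0.04,"offset": [0.112,0,0.035],"turn": 0},{"claw": 0.04,"offset": [0.112,0,0.035],"turn": 0},{"claw": 0.04,"offset": [0.112,0,0.035],"turn": 0}]}}

```text
time: 16.1
position: [0.4368, -0.0522, 0.0485]
tool_rot: [-2.298, -2.14, -0.018]
ft_force: [-0.9, -0.7, -2.4]
grip_width: 0.685
```

```bash
sed -i 's/range(0,80,10)/(-5,0,10,20,30,40,50,60)/' w.py; python3 w.py 15
```

```text
16.1 [ 0.4368 -0.0522  0.0485] gx 183.7 gz 67.5 0.6845945348619723 [-0.9 -0.7 -2.4] [ 0.007  0.009 -1.   ]
-5 [[255, 259], [166, 285], [260, 323], [173, 350]]
0 [[257, 269], [168, 295], [259, 330], [172, 356]]
10 [[260, 288], [171, 315], [256, 339], [170, 366]]
20 [[261, 306], [173, 332], [252, 345], [167, 372]]
30 [[260, 321], [173, 347], [246, 348], [162, 374]]
40 [[258, 332], [172, 359], [240, 347], [157, 373]]
50 [[254, 341], [169, 368], [233, 343], [150, 369]]
60 [[250, 346], [165, 373], [225, 336], [144, 361]]
```

View pics/w15.png

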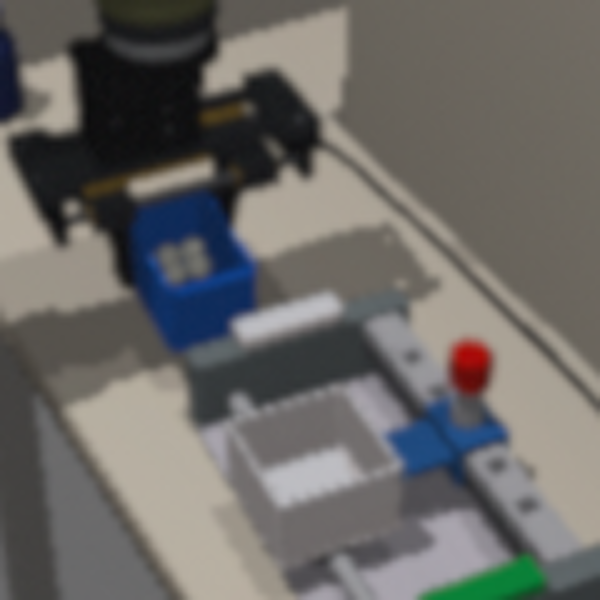

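Call:
{"api": "send_rows", "payload": {"squeeze": 4, "steps": [{"claw": 0.04,"offset": [-0.008,0,0],"turn": 0},{"claw": 0.04,"offset": [-0.014,0,0],"turn": 0},{"claw": 0.04,"offset": [-0.0165,0,0],"turn": 0},{"claw": 0.04,"offset": [-0.0165,0,-0.003],"turn": 0},{"claw": 0.04,"offset": [-0.0175,0,-0.0065],"turn": 0},{"claw": 0.04,"offset": [-0.018,0,-0.01],"turn": 0},{"claw": 0.04,"offset": [-0.019,0,-0.0132],"turn": 0},{"claw": 0.04,"offset": [-0.02,0,-0.0163],"turn": 0},{"claw": 0.04,"offset": [-0.0213,0,-0.0195],"turn": 0},{"claw": 0.04,"offset": [-0.0226,0,-0.0225],"turn": 0},{"claw": 0.04,"offset": [-0.0226,0,-0.0225],"turn": 0}]}}

```text
time: 17.52
position: [0.4351, -0.0748, 0.0711]
tool_rot: [-2.298, -2.14, -0.019]
ft_force: [-0.9, 2.4, 0.7]
grip_width: 0.688
```

```bash
python3 w.py 16
```

```text
17.525 [ 0.4351 -0.0748  0.0711] gx 161.0 gz 90.1 0.6882523944466994 [-0.9  2.4  0.7] [ 0.008  0.009 -1.   ]
-5 [[270, 250], [178, 277], [274, 317], [185, 344]]
0 [[271, 260], [180, 287], [273, 323], [184, 350]]
10 [[274, 280], [183, 308], [270, 333], [182, 360]]
20 [[275, 298], [185, 326], [265, 339], [178, 367]]
30 [[274, 314], [185, 341], [259, 342], [173, 369]]
40 [[272, 326], [183, 353], [253, 342], [167, 368]]
50 [[268, 335], [180, 362], [245, 337], [161, 364]]
60 [[263, 340], [176, 367], [238, 330], [154, 356]]
```

View pics/w16.png

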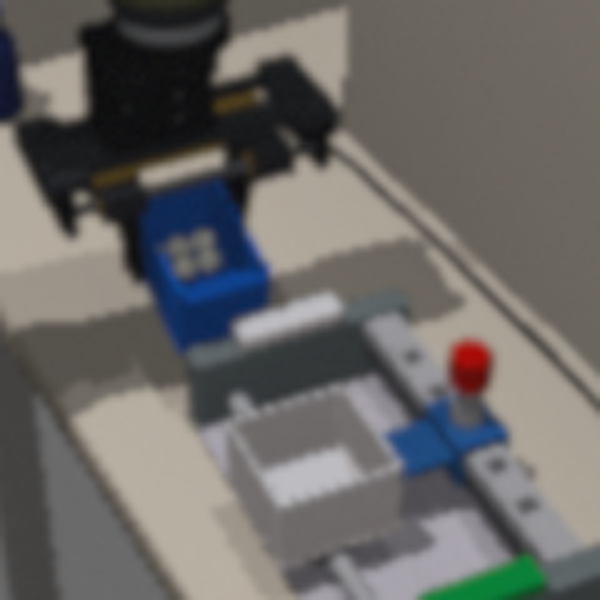

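Call:
{"api": "send_rows", "payload": {"steps": [{"claw": 0.04,"offset": [-0.002,0,0],"turn": 0},{"claw": 0.04,"offset": [-0.003,0,-0.001],"turn": 0},{"claw": 0.04,"offset": [-0.004,0,-0.0028],"turn": 0},{"claw": 0.04,"offset": [-0.0055,0,-0.0055],"turn": 0},{"claw": 0.04,"offset": [-0.0073,0,-0.0084],"turn": 0},{"claw": 0.04,"offset": [-0.0092,0,-0.0112],"turn": 0},{"claw": 0.04,"offset": [-0.0111,0,-0.0138],"turn": 0},{"claw": 0.04,"offset": [-0.0111,0,-0.0138],"turn": 0}]}}

```text
time: 18.58
position: [0.4343, -0.0866, 0.085]
tool_rot: [-2.299, -2.14, -0.019]
ft_force: [-1.1, 0.8, 0.2]
grip_width: 0.689
```

```bash
python3 w.py 17
```

```text
18.575 [ 0.4343 -0.0866  0.085 ] gx 149.1 gz 104.0 0.6890536400949379 [-1.1  0.8  0.2] [ 0.008  0.009 -1.   ]
-5 [[277, 242], [184, 270], [281, 310], [191, 338]]
0 [[279, 253], [186, 280], [280, 317], [190, 344]]
10 [[282, 273], [189, 301], [277, 327], [188, 355]]
20 [[282, 292], [191, 319], [272, 334], [184, 361]]
30 [[282, 307], [191, 335], [266, 337], [179, 364]]
40 [[279, 320], [189, 348], [260, 336], [173, 363]]
50 [[275, 329], [187, 357], [252, 332], [167, 358]]
60 [[270, 334], [182, 362], [244, 324], [159, 350]]
```

View pics/w17.png

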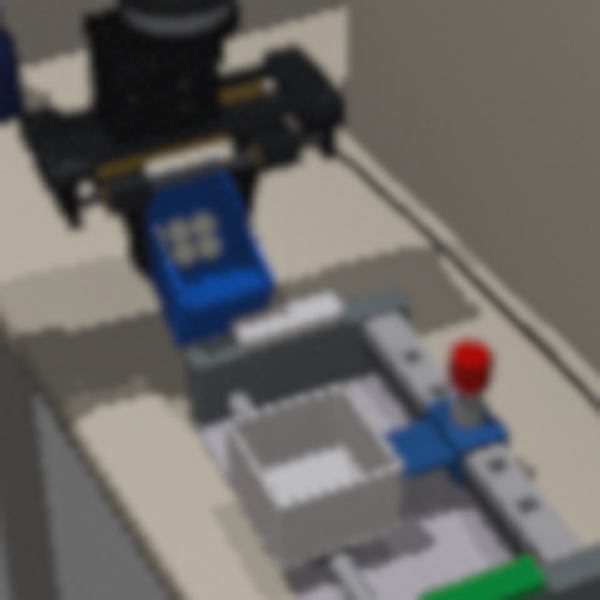

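Run:
```python
from sc import *
a=load('side17')['pixels'][185:235,210:260]; w=snap('wrist','wrist17')['pixels']
cv2.imwrite('pics/c17.png',np.hstack([cv2.resize(a,(400,400),interpolation=cv2.INTER_CUBIC),cv2.resize(w[:,100:400],(390,400)[:2])]))
```

```text
(no output)
```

View pics/c17.png

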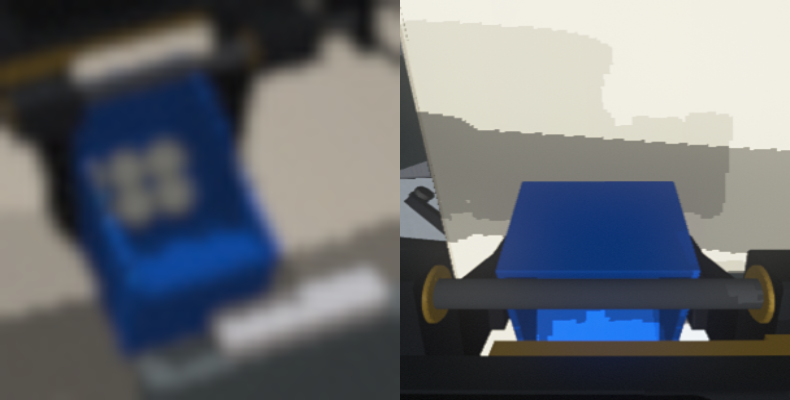

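```bash
cat >> sc.py <<'E'
from scipy.optimize import least_squares
def fit(obs,x0=(27,25.5,.4)):
    s=get_state();R=Ro.from_rotvec(s['tool_rot']).as_matrix()
    def f(v): return np.concatenate([(proj(d,scoop(s['position'],R,v[2],[p],v[:2]))[0]-uv) for d,p,uv in obs])
    r=least_squares(f,x0); print('grip x,z',r.x[:2].round(1),'theta',np.degrees(r.x[2]).round(1)); print(r.fun.reshape(-1,2).round(1).tolist()); return r.x
E
python3 - <<'E'
from sc import *
a=load('side17');w=load('wrist17'); f=lambda x,y:(210+x/8-.4,185+y/8-.4)
o=[(a,(-48,30,50),f(118,300)),(a,(-48,-30,50),f(278,253)),(a,(-48,30,0),f(125,355)),
(w,(48,-30,0),(193.8,173.8)),(w,(48,30,0),(309.2,173.8)),(w,(48,-30,56),(175.4,264)),(w,(48,30,56),(330.8,264))]
x=fit(o); x=fit(o[3:])
R=Ro.from_rotvec(get_state()['tool_rot']).as_matrix()
print((scoop(get_state()['position'],R,x[2],F,x[:2])*1e3).round())
E
```

```text
grip x,z [ 164.7 -105.8] theta 125.6
[[-1.2, 44.6], [-5.8, 45.1], [-6.6, 24.6], [88.7, 25.0], [-87.8, 24.9], [103.3, -35.4], [-105.7, -35.5]]
grip x,z [19254250.2   -72482.9] theta 68.7
[[58.0, 45.1], [-57.4, 45.1], [76.4, -45.1], [-79.0, -45.1]]
[[  -353895.  -6884532. -17977997.]
 [  -353955.  -6884528. -17977998.]
 [  -353892.  -6884486. -17978015.]
 [  -353952.  -6884481. -17978015.]]
```

Run:
```python
from sc import *
a=load('side17');w=load('wrist17'); f=lambda x,y:(210+x/8-.4,185+y/8-.4)
o=[(a,(-48,30,50),f(118,300)),(a,(-48,-30,50),f(278,253)),(a,(-48,30,0),f(125,355)),
(w,(48,30,0),(193.8,173.8)),(w,(48,-30,0),(309.2,173.8)),(w,(48,30,56),(175.4,264)),(w,(48,-30,56),(330.8,264))]
x=fit(o); x=fit(o[3:])
R=Ro.from_rotvec(get_state()['tool_rot']).as_matrix()
P=scoop(get_state()['position'],R,x[2],F+[(48,0,0)],x[:2]);print((P*1e3).round())
y=np.array([.08,.997]); print((P[:,:2]-[.418,-.273])@y*1e3-38)
```

```text
grip x,z [18.4 32.1] theta 24.0
[[2.2, 1.3], [0.3, 1.7], [-0.4, 1.7], [-0.1, 0.2], [1.4, 0.3], [-2.1, -0.4], [0.1, -0.3]]
grip x,z [19.6 33.6] theta 25.0
[[0.3, -0.0], [0.9, 0.1], [-0.9, -0.1], [-1.1, 0.0]]
[[ 459. -157.   90.]
 [ 400. -152.   89.]
 [ 461. -135.   45.]
 [ 401. -131.   44.]
 [ 437.  -47.   86.]]
[ 81.20936313  80.67887745 102.7230229  102.19253722 189.13444678]
```

Call:
{"api": "send_rows", "payload": {"squeeze": 25, "steps": [{"claw": 0.04,"offset": [0,0,0],"turn": 0},{"claw": 0.04,"offset": [0.002,0,-0.02],"turn": 0},{"claw": 0.04,"offset": [0,0,-0.04],"turn": 0},{"claw": 0.04,"offset": [-0.02,0,-0.056],"turn": 0},{"claw": 0.04,"offset": [-0.045,0,-0.056],"turn": 0},{"claw": 0.04,"offset": [-0.07,0,-0.056],"turn": 0},{"claw": 0.04,"offset": [-0.091,0,-0.056],"turn": 0},{"claw": 0.04,"offset": [-0.091,0,-0.045],"turn": 0},{"claw": 0.04,"offset": [-0.091,0,-0.03],"turn": 0},{"claw": 0.04,"offset": [-0.091,0,-0.028],"turn": 0},{"claw": 0.04,"offset": [-0.091,0,-0.028],"turn": 0}]}}

```text
time: 20.05
position: [0.4275, -0.1768, 0.1115]
tool_rot: [-2.297, -2.141, -0.017]
ft_force: [-0.6, -0.2, -2.2]
grip_width: 0.685
```

```bash
python3 w.py 18|head -1
python3 - <<'E'
from sc import *
a=load('side18')['pixels'][175:245,210:280]; w=snap('wrist','wrist18')['pixels']
cv2.imwrite('pics/c18.png',np.hstack([cv2.resize(a,(420,420),interpolation=cv2.INTER_CUBIC),cv2.resize(w[130:340,150:360],(380,420),interpolation=cv2.INTER_CUBIC)]))
E
```

```text
20.05 [ 0.4275 -0.1768  0.1115] gx 58.6 gz 130.5 0.6851503702283519 [-0.6 -0.2 -2.2] [ 0.007  0.009 -1.   ]
```

View pics/c18.png

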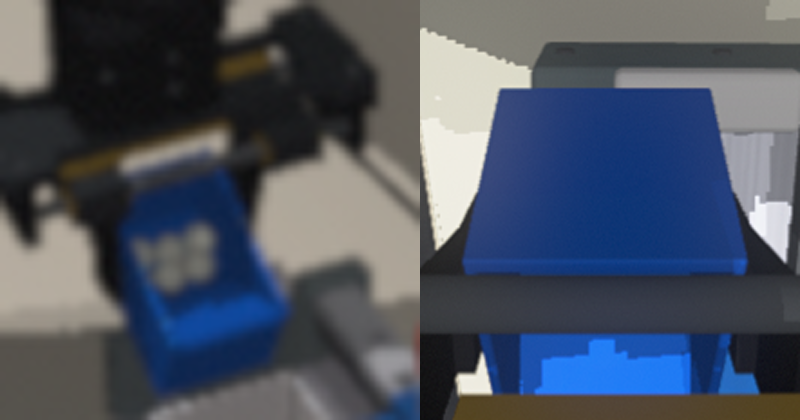

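Call:
{"api": "send_rows", "payload": {"squeeze": 7, "steps": [{"claw": 0.04,"offset": [-0.005,0,-0.0005],"turn": 0},{"claw": 0.04,"offset": [-0.01,0,-0.001],"turn": 0},{"claw": 0.04,"offset": [-0.012,0,-0.0025],"turn": 0},{"claw": 0.04,"offset": [-0.0145,0,-0.005],"turn": 0},{"claw": 0.04,"offset": [-0.017,0,-0.007],"turn": 0},{"claw": 0.04,"offset": [-0.0195,0,-0.009],"turn": 0},{"claw": 0.04,"offset": [-0.0195,0,-0.009],"turn": 0}]}}

```text
time: 21.02
position: [0.4266, -0.1972, 0.1213]
tool_rot: [2.299, 2.141, 0.019]
ft_force: [-0.3, -0.3, -1.7]
grip_width: 0.69
```

```bash
cat > k.sh <<'E'
python3 w.py $1|head -1; python3 - $1 <<'P'
import sys
from sc import *
t=sys.argv[1]
a=load('side'+t)['pixels'][175:245,210:280]; w=snap('wrist','wrist'+t)['pixels']
cv2.imwrite(f'pics/c{t}.png',np.hstack([cv2.resize(a,(420,420),interpolation=cv2.INTER_CUBIC),cv2.resize(w[130:340,150:360],(380,420),interpolation=cv2.INTER_CUBIC)]))
P
E
bash k.sh 19
```

```text
21.025 [ 0.4266 -0.1972  0.1213] gx 38.2 gz 140.3 0.6898822664119123 [-0.3 -0.3 -1.7] [ 0.009  0.008 -1.   ]
```

View pics/c19.png

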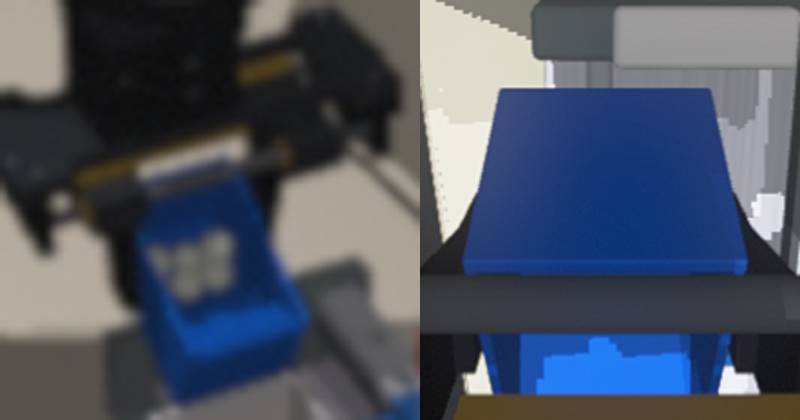

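View pics/w19.png

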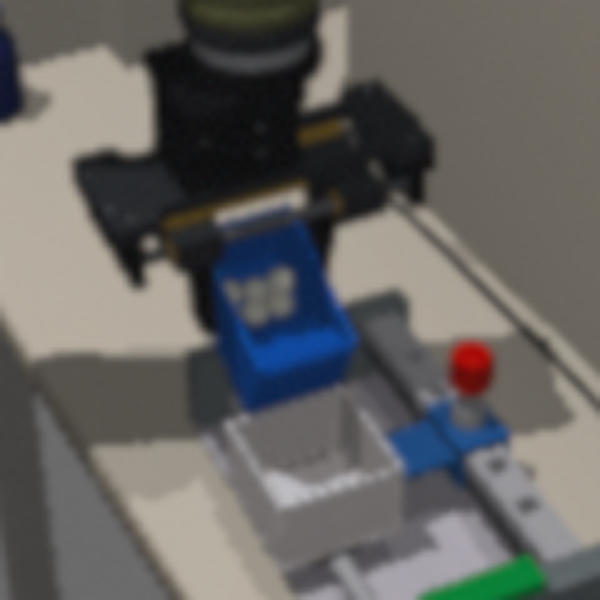

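Run:
```python
from sc import *
a=load('side19');w=load('wrist19'); f=lambda x,y:(190+x/5-.4,160+y/5-.4)
A=[(a,(-48,30,50),f(258,372)),(a,(-48,-30,50),f(357,340)),(a,(-48,30,0),f(247,407)),(a,(-48,-30,0),f(347,378))]
W=[(w,(48,30,0),(193.1,174)),(w,(48,-30,0),(311.4,174.3)),(w,(48,30,56),(174.9,262.5)),(w,(48,-30,56),(329.6,262.5))]
R=Ro.from_rotvec(get_state()['tool_rot']).as_matrix();y=np.array([.08,.997])
for o in (A,W,A+W):
    x=fit(o); P=scoop(get_state()['position'],R,x[2],[(-48,0,0),(-48,0,50),(48,0,0)],x[:2]); print(((P[:,:2]-[.418,-.273])@y*1e3-38).round(),(P[:,2]*1e3).round())
d0=load('side0')
for d,n in((a,'19'),(d0,'0')):
    h=cv2.cvtColor(d['pixels'],cv2.COLOR_BGR2HSV); 
    m=((h[...,0]<8)|(h[...,0]>172))&(h[...,1]>150)&(h[...,2]>60); m[:200]=0;m[260:]=0; yy,xx=np.nonzero(m); print(n,xx.mean(),yy.mean(),len(xx))
```

```text
grip x,z [16.2 17.9] theta 24.3
[[0.4, -0.2], [0.5, -0.2], [-0.0, 0.4], [-0.9, -0.0]]
[-12. -33.  75.] [ 97. 142. 137.]
grip x,z [19.3 33.2] theta 24.0
[[0.9, -0.1], [-1.5, -0.3], [-0.8, 0.1], [0.2, 0.2]]
[ -9. -30.  78.] [ 82. 127. 122.]
grip x,z [17.4 30.6] theta 22.4
[[-0.1, 1.6], [-0.2, 1.7], [-0.3, 2.6], [-1.3, 2.2], [0.2, 0.4], [-0.8, 0.2], [-2.8, -0.4], [2.2, -0.3]]
[-10. -29.  79.] [ 86. 132. 124.]
19 283.83076923076925 233.12307692307692 65
0 283.7543859649123 232.8421052631579 57
```

Call:
{"api": "send_rows", "payload": {"squeeze": 7, "steps": [{"claw": 0.04,"offset": [0.01,0,0],"turn": 0},{"claw": 0.04,"offset": [0.02,0,0.004],"turn": 0},{"claw": 0.04,"offset": [0.02,0,0.012],"turn": 0},{"claw": 0.04,"offset": [0.02,0,0.019],"turn": 0},{"claw": 0.04,"offset": [0.02,0,0.019],"turn": 0},{"claw": 0.04,"offset": [0.015,0,0.019],"turn": 0},{"claw": 0.04,"offset": [0.01,0,0.018],"turn": 0},{"claw": 0.04,"offset": [0.007,0,0.016],"turn": 0},{"claw": 0.04,"offset": [0.004,0,0.0135],"turn": 0},{"claw": 0.04,"offset": [0.004,0,0.0135],"turn": 0}]}}

```text
time: 22.38
position: [0.4271, -0.1925, 0.1081]
tool_rot: [-2.298, -2.141, -0.02]
ft_force: [-1.2, 5.3, 3.1]
grip_width: 0.689
```

```bash
bash k.sh 20
```

```text
22.375 [ 0.4271 -0.1925  0.1081] gx 43.0 gz 127.1 0.689375181384385 [-1.2  5.3  3.1] [ 0.009  0.009 -1.   ]
```

View pics/c20.png

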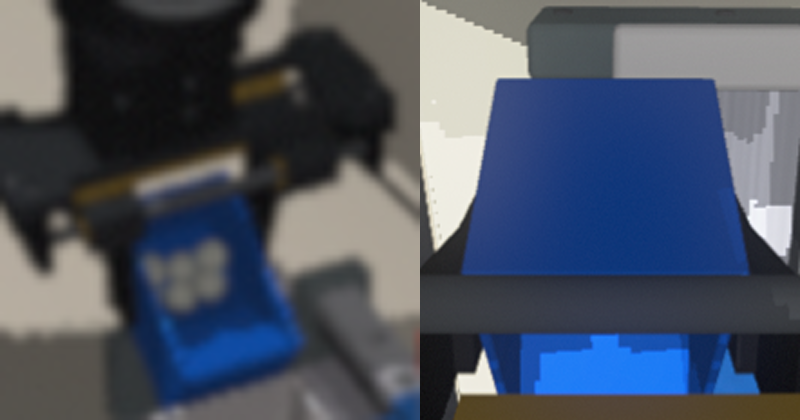

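Call:
{"api": "send_rows", "payload": {"steps": [{"claw": 0.04,"offset": [-0.002,0,-0.0015],"turn": 0},{"claw": 0.04,"offset": [-0.0042,0,-0.0033],"turn": 0},{"claw": 0.04,"offset": [-0.0065,0,-0.005],"turn": 0},{"claw": 0.04,"offset": [-0.0087,0,-0.0065],"turn": 0},{"claw": 0.04,"offset": [-0.011,0,-0.008],"turn": 0},{"claw": 0.04,"offset": [-0.0133,0,-0.0093],"turn": 0},{"claw": 0.04,"offset": [-0.0133,0,-0.0093],"turn": 0}]}}

```text
time: 23.35
position: [0.426, -0.2065, 0.1174]
tool_rot: [2.299, 2.141, 0.019]
ft_force: [-0.4, 2.2, 0.5]
grip_width: 0.689
```

```bash
bash k.sh 21
```

```text
23.35 [ 0.426  -0.2065  0.1174] gx 29.0 gz 136.4 0.6893288639473317 [-0.4  2.2  0.5] [ 0.009  0.008 -1.   ]
```

View pics/c21.png

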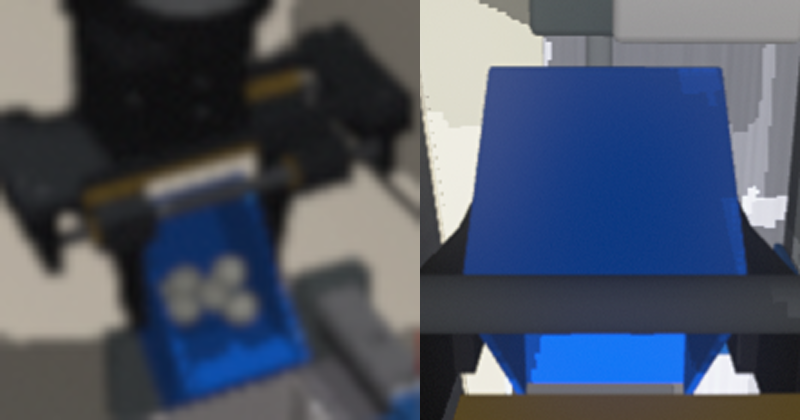

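Call:
{"api": "send_rows", "payload": {"steps": [{"claw": 0.04,"offset": [-0.0027,0,-0.001],"turn": 0},{"claw": 0.04,"offset": [-0.0053,0,-0.002],"turn": 0},{"claw": 0.04,"offset": [-0.008,0,-0.003],"turn": 0},{"claw": 0.04,"offset": [-0.0105,0,-0.004],"turn": 0},{"claw": 0.04,"offset": [-0.013,0,-0.0047],"turn": 0},{"claw": 0.04,"offset": [-0.0155,0,-0.0053],"turn": 0},{"claw": 0.04,"offset": [-0.0155,0,-0.0053],"turn": 0}]}}

```text
time: 24.32
position: [0.4249, -0.2226, 0.1227]
tool_rot: [2.298, 2.14, 0.018]
ft_force: [-0.2, 1.9, 0.6]
grip_width: 0.689
```

```bash
bash k.sh 22
```

```text
24.325 [ 0.4249 -0.2226  0.1227] gx 12.8 gz 141.7 0.6891835148966496 [-0.2  1.9  0.6] [ 0.009  0.007 -1.   ]
```

View pics/c22.png

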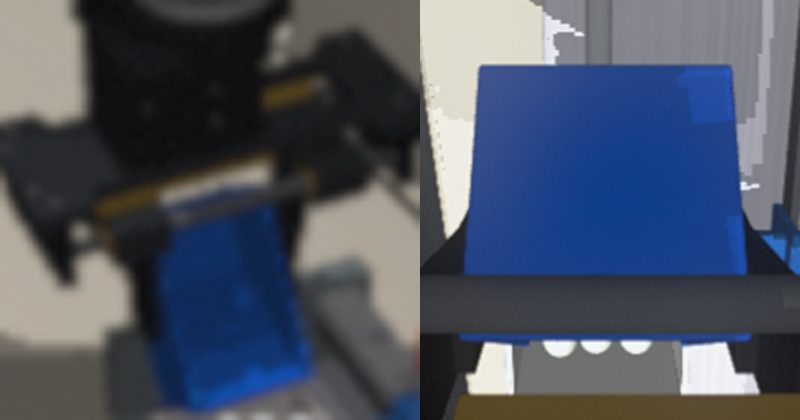

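View pics/w22.png

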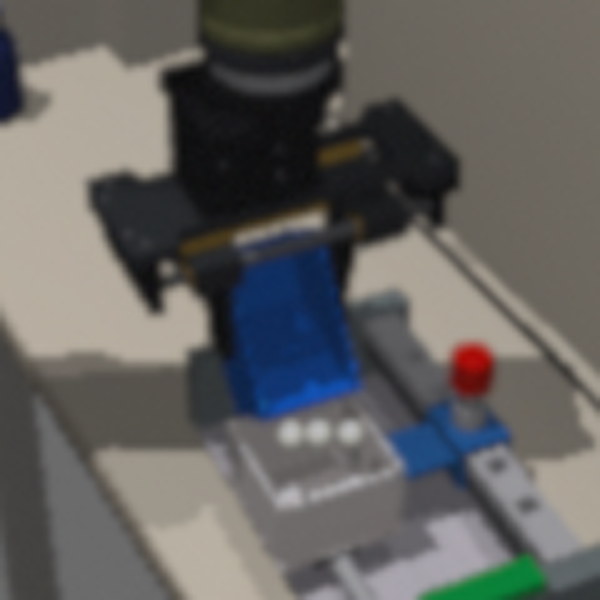

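Call:
{"api": "send_rows", "payload": {"steps": [{"claw": 0.04,"offset": [-0.002,0,-0.0005],"turn": 0},{"claw": 0.04,"offset": [-0.004,0,-0.001],"turn": 0},{"claw": 0.04,"offset": [-0.004,0,-0.001],"turn": 0},{"claw": 0.04,"offset": [-0.004,0,-0.001],"turn": 0}]}}

```text
time: 24.92
position: [0.4249, -0.2268, 0.1237]
tool_rot: [2.297, 2.14, 0.018]
ft_force: [-0.4, 1.2, -0.1]
grip_width: 0.688
```

```bash
bash k.sh 23
python3 - <<'E'
import cv2
a=cv2.imread('pics/side23.png')[215:275,215:285]; cv2.imwrite('pics/x23.png',cv2.resize(a,None,fx=9,fy=9,interpolation=cv2.INTER_CUBIC))
E
```

```text
24.925 [ 0.4249 -0.2268  0.1237] gx 8.6 gz 142.7 0.6878371657235985 [-0.4  1.2 -0.1] [ 0.01   0.007 -1.   ]
```

View pics/x23.png

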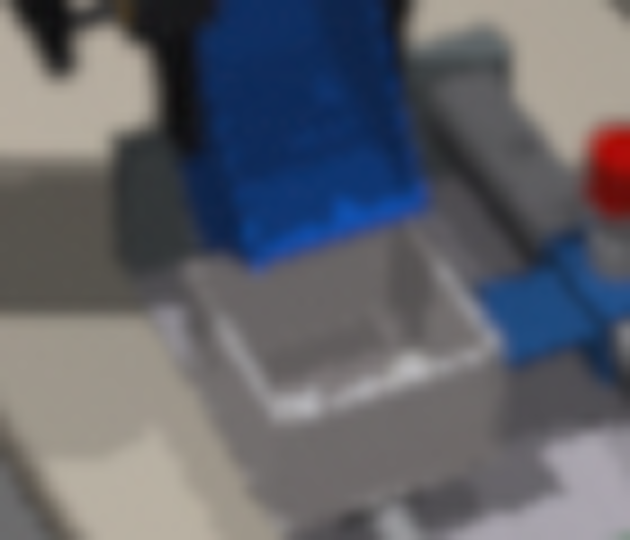

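View pics/w23.png

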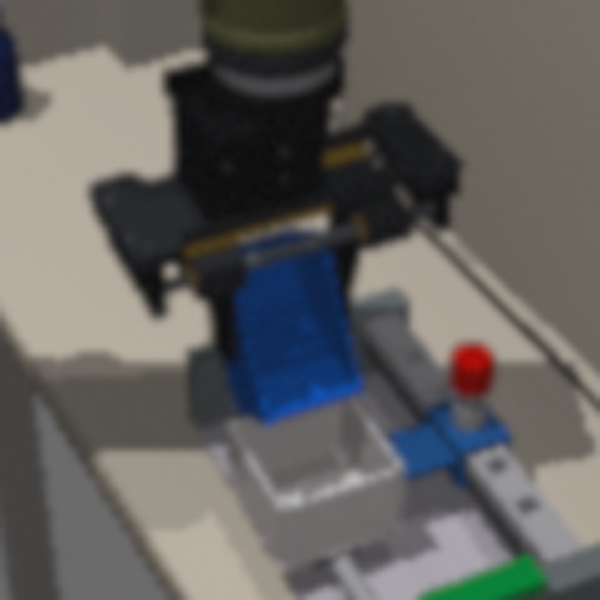

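Call:
{"api": "send_rows", "payload": {"squeeze": 20, "steps": [{"claw": 0.04,"offset": [0,0,0],"turn": 0},{"claw": 0.04,"offset": [0,0,-0.02],"turn": 0},{"claw": 0.04,"offset": [0,0,-0.045],"turn": 0},{"claw": 0.04,"offset": [0.02,0,-0.06],"turn": 0},{"claw": 0.04,"offset": [0.06,0,-0.06],"turn": 0},{"claw": 0.04,"offset": [0.1,0,-0.06],"turn": 0},{"claw": 0.04,"offset": [0.13,0,-0.06],"turn": 0},{"claw": 0.04,"offset": [0.13,0,-0.06],"turn": 0}]}}

```text
time: 26.02
position: [0.4338, -0.0959, 0.1845]
tool_rot: [2.292, 2.145, 0.018]
ft_force: [0.1, -0.3, -1.5]
grip_width: 0.688
```

```bash
bash k.sh 24
python3 - <<'E'
import cv2,numpy as np
from h import snap
s=snap('scene','scene24')['pixels'][120:220,260:380]
a=cv2.imread('pics/side24.png')[160:280,180:300]; cv2.imwrite('pics/x24.png',np.hstack([cv2.resize(a,(400,400)),cv2.resize(s,(400,333))[:333] if 0 else cv2.copyMakeBorder(cv2.resize(s,(400,333)),0,67,0,0,0)]))
E
```

```text
26.025 [ 0.4338 -0.0959  0.1845] gx 139.8 gz 203.5 0.6876867555911812 [ 0.1 -0.3 -1.5] [ 0.01   0.006 -1.   ]
```

View pics/x24.png

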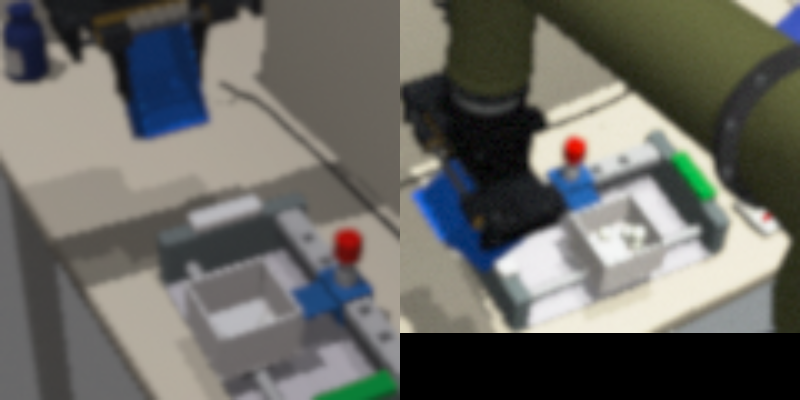

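```bash
cat > wf.py <<'E'
from sc import *
def wfit(t,x0=(17,33,.9)):
    w=load('wrist'+t); h=cv2.cvtColor(w['pixels'],cv2.COLOR_BGR2HSV)
    m=((h[...,0]>105)&(h[...,0]<128)&(h[...,1]>140)&(h[...,2]>40)).astype(np.uint8); m[265:]=0; m[:,:150]=0; m[:,360:]=0
    n,l,st,_=cv2.connectedComponentsWithStats(m); k=1+st[1:,4].argmax(); m=l==k
    ctr=[r for r in range(265) if m[r,250]]; top=min(ctr)
    E=[(r,np.nonzero(m[r])[0].min(),np.nonzero(m[r])[0].max()) for r in range(top+3,min(top+75,262))]
    E=np.array(E); pl=np.polyfit(E[:,0],E[:,1],1);pr=np.polyfit(E[:,0],E[:,2],1)
    s=get_state();R=Ro.from_rotvec(s['tool_rot']).as_matrix()
    r2=top+60
    def f(v):
        P=proj(w,scoop(s['position'],R,v[2],[(48,30,0),(48,-30,0),(48,30,56),(48,-30,56)],v[:2]))
        o=[]
        o+=[(P[0,1]+P[1,1])/2-(top-.5)]
        for a,b,p in((0,2,pl),(1,3,pr)):
            o+=[P[a,0]-np.polyval(p,P[a,1])]
            q=P[a]+(P[b]-P[a])*(r2-P[a,1])/(P[b,1]-P[a,1]+1e-9); o+=[q[0]-np.polyval(p,r2)]
        return o
    r=least_squares(f,x0); print('top',top,'cols',np.polyval(pl,top).round(1),np.polyval(pr,top).round(1),'slopes',pl[0].round(3),pr[0].round(3),'grip',r.x[:2].round(1),'th',np.degrees(r.x[2]).round(1),'res',np.abs(r.fun).max().round(1))
    return r.x
if __name__=='__main__':
    import sys
    t=sys.argv[1]
    x=wfit(t); s=get_state();R=Ro.from_rotvec(s['tool_rot']).as_matrix()
    print('lip, frontbot, backbot',(scoop(s['position'],R,x[2],[(-48,0,50),(-48,0,0),(48,0,0)],x[:2])*1e3).round().tolist())
E
python3 wf.py 24
python3 - <<'E'
from wf import *
wfit('19')
d=load('scene24'); C=np.array([.418,-.273,.035])
o=proj(d,C+np.array([0,0,.0]))[0]; print(o)
g=cv2.cvtColor(d['pixels'],cv2.COLOR_BGR2GRAY); u,v=o.round().astype(int)
print(g[v-14:v+10,u-16:u+16])
E
```

```text
top 163 cols 181.8 322.2 slopes -0.064 0.072 grip [12.2 39.5] th 56.4 res 0.3
lip, frontbot, backbot [[431.0, -141.0, 159.0], [434.0, -99.0, 132.0], [437.0, -47.0, 212.0]]
top 174 cols 210.2 308.6 slopes -0.498 0.258 grip [128.9  97.7] th 8.3 res 6.6
[322.81746279 196.68383485]
[[ 26  35  61  94 124 146 160 163 174 180 174 170 175 171 169 170 168 169
  166 165 159 132 114 108 120 161 213 229 234 235 235 232]
 [ 36  57  86 123 162 180 180 170 167 172 170 169 171 167 169 170 168 165
  167 165 153 131 114 109 113 133 179 219 231 235 235 234]
 [ 51  80 104 129 161 183 185 176 168 168 167 169 168 168 170 166 166 167
  172 169 145 124 112 111 109 114 139 190 225 232 235 235]
 [ 71 100 115 123 137 164 185 179 170 169 168 168 166 168 167 165 169 182
  193 191 168 139 126 118 117 117 121 149 200 224 232 235]
 [115 128 122 121 121 145 179 185 173 169 166 168 167 174 179 184 195 215
  225 223 209 190 168 156 159 152 129 127 163 208 226 233]
 [177 158 135 124 115 128 155 180 182 174 171 171 175 202 220 225 225 236
  237 229 227 227 211 210 220 211 166 126 131 175 218 233]
 [212 190 154 129 118 1
[... 1671 characters left out ...]
9 169 171 167 170 188 208 215 221]
 [232 224 217 216 209 204 192 176 154 130 114 111 113 122 152 165 169 167
  167 168 167 165 167 170 171 176 168 172 202 223 221 218]
 [227 224 222 221 219 204 187 169 140 122 117 113 113 127 156 168 170 167
  168 170 170 169 163 164 160 161 153 163 198 217 224 225]
 [224 222 219 209 195 176 158 145 126 119 118 114 117 136 157 166 170 170
  169 168 168 163 155 147 146 148 148 171 205 222 231 232]
 [211 201 195 180 166 157 163 155 134 120 118 116 120 141 158 165 169 170
  167 158 155 145 140 143 152 173 186 199 224 232 234 236]
 [182 176 183 187 186 187 196 184 153 126 117 116 122 147 160 165 164 160
  150 143 146 142 148 174 187 202 209 216 229 234 235 236]]
```

Call:
{"api": "send_rows", "payload": {"squeeze": 20, "steps": [{"claw": 0.04,"offset": [-0.0035,0,0.025],"turn": 0},{"claw": 0.04,"offset": [-0.0035,0,0.055],"turn": 0},{"claw": 0.04,"offset": [-0.0035,0,0.08],"turn": 0},{"claw": 0.04,"offset": [-0.0035,0,0.095],"turn": 0},{"claw": 0.04,"offset": [-0.0035,0,0.095],"turn": 0}]}}

```text
time: 26.8
position: [0.4338, -0.102, 0.0891]
tool_rot: [2.3, 2.138, 0.016]
ft_force: [0.2, 0.0, -0.6]
grip_width: 0.687
```

Call:
{"api": "send_rows", "payload": {"squeeze": 6, "steps": [{"claw": 0.04,"offset": [0,0,0.003],"turn": 0},{"claw": 0.04,"offset": [0.002,0,0.007],"turn": 0},{"claw": 0.04,"offset": [0.0045,0,0.011],"turn": 0},{"claw": 0.04,"offset": [0.0075,0,0.0155],"turn": 0},{"claw": 0.04,"offset": [0.0105,0,0.02],"turn": 0},{"claw": 0.04,"offset": [0.0105,0,0.02],"turn": 0}]}}

```text
time: 27.55
position: [0.4341, -0.0914, 0.0684]
tool_rot: [2.3, 2.139, 0.014]
ft_force: [-0.4, -0.1, -1.1]
grip_width: 0.686
```

```bash
bash k.sh 25; python3 wf.py 25
```

```text
27.55 [ 0.4341 -0.0914  0.0684] gx 144.4 gz 87.4 0.6858722202929446 [-0.4 -0.1 -1.1] [ 0.007  0.005 -1.   ]
top 145 cols 189.3 314.4 slopes -0.197 0.196 grip [ 6.3 39.5] th 32.1 res 0.7
lip, frontbot, backbot [[431.0, -143.0, 68.0], [433.0, -116.0, 25.0], [438.0, -35.0, 77.0]]
```

Call:
{"api": "send_rows", "payload": {"steps": [{"claw": 0.04,"offset": [0.001,0,0.006],"turn": 0},{"claw": 0.04,"offset": [0.002,0,0.012],"turn": 0},{"claw": 0.04,"offset": [0.003,0,0.018],"turn": 0},{"claw": 0.04,"offset": [0.004,0,0.024],"turn": 0},{"claw": 0.04,"offset": [0.004,0,0.028],"turn": 0},{"claw": 0.04,"offset": [0.004,0,0.028],"turn": 0}]}}

```text
time: 28.4
position: [0.4343, -0.0875, 0.0403]
tool_rot: [2.301, 2.138, 0.013]
ft_force: [0.1, -0.2, -1.6]
grip_width: 0.686
```

```bash
bash k.sh 26; python3 wf.py 26
```

```text
28.4 [ 0.4343 -0.0875  0.0403] gx 148.3 gz 59.3 0.6861653083612262 [ 0.1 -0.2 -1.6] [ 0.007  0.005 -1.   ]
top 145 cols 192.5 310.8 slopes -0.271 0.274 grip [ 5.2 39.9] th 22.8 res 0.9
lip, frontbot, backbot [[431.0, -140.0, 48.0], [433.0, -121.0, 2.0], [439.0, -33.0, 40.0]]
```

Call:
{"api": "send_rows", "payload": {"squeeze": 10, "steps": [{"claw": 0.04,"offset": [0.01,0,-0.012],"turn": 0},{"claw": 0.04,"offset": [0.04,0,-0.015],"turn": 0},{"claw": 0.04,"offset": [0.07,0,-0.015],"turn": 0},{"claw": 0.04,"offset": [0.095,0,-0.015],"turn": 0},{"claw": 0.04,"offset": [0.095,0,-0.01],"turn": 0},{"claw": 0.04,"offset": [0.095,0,-0.002],"turn": 0},{"claw": 0.04,"offset": [0.095,0,-0.002],"turn": 0}]}}

```text
time: 29.38
position: [0.441, 0.0063, 0.0428]
tool_rot: [2.302, 2.137, 0.012]
ft_force: [0.4, -0.5, -1.3]
grip_width: 0.684
```

Call:
{"api": "send_rows", "payload": {"squeeze": 5, "steps": [{"claw": 0.04,"offset": [0,0,0.004],"turn": 0},{"claw": 0.04,"offset": [0,0,0.008],"turn": 0},{"claw": 0.04,"offset": [0,0,0.012],"turn": 0},{"claw": 0.04,"offset": [0,0,0.016],"turn": 0},{"claw": 0.04,"offset": [0,0,0.019],"turn": 0},{"claw": 0.04,"offset": [0,0,0.021],"turn": 0},{"claw": 0.04,"offset": [0,0,0.021],"turn": 0}]}}

```text
time: 30.25
position: [0.4412, 0.0061, 0.0216]
tool_rot: [2.302, 2.136, 0.012]
ft_force: [1.3, 0.6, 0.2]
grip_width: 0.69
```

```bash
bash k.sh 27; python3 wf.py 27
```

```text
30.25 [0.4412 0.0061 0.0216] gx 242.1 gz 40.6 0.689622984469504 [1.3 0.6 0.2] [ 0.006  0.004 -1.   ]
top 149 cols 200.9 308.5 slopes -0.458 0.367 grip [ 5.9 45. ] th 11.8 res 2.7
lip, frontbot, backbot [[437.0, -48.0, 34.0], [438.0, -37.0, -15.0], [445.0, 56.0, 5.0]]
```

Call:
{"api": "send_rows", "payload": {"squeeze": 4, "steps": [{"claw": 0.04,"offset": [0,0,0.003],"turn": 0},{"claw": 0.04,"offset": [0,0,0.006],"turn": 0},{"claw": 0.04,"offset": [0,0,0.006],"turn": 0}]}}

```text
time: 30.72
position: [0.4405, 0.0055, 0.0151]
tool_rot: [2.303, 2.136, 0.01]
ft_force: [0.7, 0.3, -1.3]
grip_width: 0.693
```

```bash
bash k.sh 28; python3 wf.py 28
```

```text
30.725 [0.4405 0.0055 0.0151] gx 241.5 gz 34.1 0.6925521081444653 [ 0.7  0.3 -1.3] [ 0.005  0.004 -1.   ]
top 165 cols 176.4 328.2 slopes 0.057 -0.065 grip [27.8 52. ] th 88.0 res 0.2
lip, frontbot, backbot [[441.0, 5.0, -42.0], [444.0, 55.0, -43.0], [444.0, 58.0, 53.0]]
```

Run:
```python
from wf import *
w=load('wrist28')['pixels']
for r in range(130,330,6): print(r,w[r,250].tolist(),w[r,190].tolist(), end=' | ')
a=load('side28');h=cv2.cvtColor(a['pixels'],cv2.COLOR_BGR2HSV)
m=((h[...,0]>105)&(h[...,0]<128)&(h[...,1]>140)&(h[...,2]>40)); m[:170]=0;m[250:]=0;m[:,:195]=0;m[:,270:]=0
ys,xs=np.nonzero(m);print();print(xs.min(),xs.max(),ys.min(),ys.max())
v=a['pixels'][...,0]
for r in range(185,222): print(r,''.join('.' if not m[r,c] else '0123456789'[min(9,v[r,c]//20)] for c in range(200,250)))
s=get_state();R=Ro.from_rotvec(s['tool_rot']).as_matrix()
for th in(-10,0,10): print(th,proj(a,scoop(s['position'],R,np.radians(th),F+[(48,-30,56),(48,30,56)],(6,34))).round().tolist())
```

```text
130 [205, 220, 222] [206, 221, 223] | 136 [205, 220, 222] [206, 221, 223] | 142 [205, 220, 222] [206, 220, 223] | 148 [112, 73, 63] [205, 220, 222] | 154 [111, 69, 57] [147, 128, 119] | 160 [110, 67, 53] [111, 73, 63] | 166 [133, 72, 48] [134, 77, 59] | 172 [228, 111, 46] [229, 116, 58] | 178 [140, 69, 36] [95, 62, 51] | 184 [141, 69, 34] [94, 58, 47] | 190 [139, 65, 27] [93, 56, 44] | 196 [139, 64, 23] [92, 55, 41] | 202 [138, 63, 21] [90, 52, 37] | 208 [137, 62, 16] [90, 51, 36] | 214 [137, 61, 14] [89, 49, 34] | 220 [133, 60, 13] [88, 47, 30] | 226 [133, 59, 14] [88, 48, 29] | 232 [133, 60, 14] [85, 43, 24] | 238 [133, 59, 14] [86, 45, 27] | 244 [131, 57, 6] [86, 45, 25] | 250 [132, 58, 9] [86, 43, 25] | 256 [132, 58, 12] [84, 42, 23] | 262 [131, 59, 15] [83, 41, 21] | 268 [57, 43, 37] [50, 42, 40] | 274 [65, 53, 50] [62, 55, 50] | 280 [67, 57, 53] [66, 59, 57] | 286 [70, 59, 57] [66, 59, 57] | 292 [67, 56, 53] [64, 57, 53] | 298 [138, 62, 14] [113, 52, 19] | 304 [152, 68, 15] [119, 54, 17] | 310 [154, 69, 18] [123, 57, 21] | 316 [153, 69, 20] [147, 66, 20] | 322 [153, 68, 18] [13
[... 1696 characters left out ...]
...............
215 ...........23344444444444444444...................
216 ............3344444444444444444...................
217 .............344444444444444444...................
218 .............334444444444444444...................
219 ..............344444444444444.....................
220 ..............344444444444........................
221 ...............44444444...........................
-10 [[231.0, 207.0], [214.0, 212.0], [233.0, 220.0], [216.0, 225.0], [221.0, 195.0], [205.0, 199.0]]
0 [[232.0, 210.0], [215.0, 215.0], [232.0, 221.0], [216.0, 226.0], [221.0, 194.0], [205.0, 198.0]]
10 [[232.0, 213.0], [215.0, 217.0], [232.0, 222.0], [215.0, 227.0], [222.0, 193.0], [206.0, 197.0]]
```

Run:
```python
from wf import *
w=load('wrist28');g=w['pixels'][140:180,250].astype(int);print([(140+i,*x) for i,x in enumerate(g.tolist()) if i in range(3,10) or i in range(22,38)])
s=get_state();R=Ro.from_rotvec(s['tool_rot']).as_matrix()
for th in(-8,-4,0,4,8): print(th,proj(w,scoop(s['position'],R,np.radians(th),[(48,30,0),(48,-30,0),(48,30,56),(48,-30,56)],(6,34))).round(1).tolist())
```

```text
[(143, 201, 217, 221), (144, 137, 146, 149), (145, 123, 128, 131), (146, 116, 90, 80), (147, 110, 73, 62), (148, 112, 73, 63), (149, 111, 73, 62), (162, 109, 66, 51), (163, 108, 64, 50), (164, 108, 64, 49), (165, 108, 63, 48), (166, 133, 72, 48), (167, 205, 97, 47), (168, 222, 108, 50), (169, 231, 115, 49), (170, 231, 114, 48), (171, 229, 111, 46), (172, 228, 111, 46), (173, 227, 109, 44), (174, 225, 105, 43), (175, 191, 91, 40), (176, 129, 65, 38), (177, 137, 69, 38)]
-8 [[200.5, 170.6], [303.5, 170.8], [178.8, 182.3], [325.3, 182.5]]
-4 [[199.6, 167.1], [304.4, 167.3], [177.3, 187.2], [326.8, 187.4]]
0 [[198.6, 163.9], [305.5, 164.0], [175.9, 192.8], [328.2, 193.0]]
4 [[197.5, 161.0], [306.5, 161.1], [174.5, 199.0], [329.6, 199.2]]
8 [[196.4, 158.3], [307.7, 158.5], [173.1, 205.8], [331.0, 206.0]]
```

Call:
{"api": "send_rows", "payload": {"steps": [{"claw": 0.065,"offset": [0,0,0],"turn": 0},{"claw": 0.08,"offset": [0,0,0],"turn": 0},{"claw": 0.087,"offset": [0,0,0],"turn": 0},{"claw": 0.087,"offset": [0,0,0],"turn": 0},{"claw": 0.087,"offset": [0,0,-0.03],"turn": 0},{"claw": 0.087,"offset": [0,0,-0.08],"turn": 0},{"claw": 0.087,"offset": [0,0,-0.14],"turn": 0},{"claw": 0.087,"offset": [0,0,-0.18],"turn": 0},{"claw": 0.087,"offset": [0,0,-0.18],"turn": 0}]}}

```text
time: 31.95
position: [0.4418, 0.005, 0.1986]
tool_rot: [2.3, 2.134, 0.019]
ft_force: [-0.1, -0.5, -1.4]
grip_width: 1.003
```

Run:
```python
from wf import *
s=get_state();print(s['time'],s['position'],s['grip_width'],np.round(s['joint_positions'],2))
w=snap('wrist','wrist29');a=snap('side','side29')
def mask(p):
    h=cv2.cvtColor(p,cv2.COLOR_BGR2HSV); return (h[...,0]>103)&(h[...,0]<128)&(h[...,1]>100)&(h[...,2]>40)
m=mask(w['pixels']); ys,xs=np.nonzero(m[:262,120:400])
print('wrist',[(r,(np.nonzero(m[r,120:400])[0][[0,-1]]+120).tolist()) for r in range(80,262,10) if m[r,120:400].sum()>5])
m=mask(a['pixels']);v=a['pixels'][...,0]
for r in range(185,222): print(r,''.join('.' if not m[r,c] else '0123456789'[min(9,v[r,c]//20)] for c in range(195,250)))
```

```text
31.95 [0.44181617 0.00502131 0.19856913] 1.0026898092453462 [-0.47 -0.14  0.37  1.99  0.05  1.27 -0.19]
wrist [(130, [218, 280]), (140, [218, 280]), (150, [218, 279]), (160, [218, 279]), (170, [219, 278]), (180, [219, 278]), (190, [219, 278]), (200, [220, 278]), (210, [220, 277])]
185 .......................................................
186 .......................................................
187 .......................................................
188 .......................................................
189 .......................................................
190 .......................................................
191 .......................................................
192 .......................................................
193 .......................................................
194 ......................6655.............................
195 ...................55555445............................
196 ...............554444444444............................
197 ...........66544444444444444...........................
198 ...........664444444444444444.....
[... 701 characters left out ...]
434567754444444444444...................
211 ..............4443456655554444444444...................
212 ..............5443455555444444444444...................
213 ...............443344544444444444444...................
214 ................43344444444444444444...................
215 ................43344444444444444444...................
216 .................3344444444444444444...................
217 .................3344444444444444444...................
218 ..................334444444444444444...................
219 ..................334444444444444444...................
220 ...................34444444444444......................
221 ...................34444444444.........................
```

Run:
```python
from wf import *
w=load('wrist29');a=load('side29')
def mask(p):
    h=cv2.cvtColor(p,cv2.COLOR_BGR2HSV); return ((h[...,0]>103)&(h[...,0]<128)&(h[...,1]>100)&(h[...,2]>40))
m=mask(w['pixels']);print('wrist col250 rows',np.nonzero(m[:262,250])[0][[0,-1]], w['pixels'][112:136,250].tolist()[::2], w['pixels'][205:230:2,250].tolist())
V=np.array([(x,y,z) for x,z in((48,56),(-48,50),(48,0),(-48,0)) for y in(30,-30)])/1e3
def pts(v,tilt=0):
    c,s=np.cos(v[2]),np.sin(v[2]); return np.array([[v[0]+c*p[0]-s*p[1],v[1]+s*p[0]+c*p[1],p[2]] for p in V])
# wrist rim edges: back corners (218,126..),(280,..)
for tri_ in [0]:
    B=[onz(w,(217.5,128),.056),onz(w,(280.5,128),.056),onz(w,(219.5,214),.052),onz(w,(277.5,214),.052)]; print(np.round(B,3).tolist())
for c in [((.445),.0)]: pass
B=np.array(B)[:,:2]; ax=(B[0]+B[1]-B[2]-B[3]); yaw=np.arctan2(ax[1],ax[0]); ctr=(B[0]+B[1])/2-.048*np.array([np.cos(yaw),np.sin(yaw)])
print(ctr,np.degrees(yaw)); print('side pred backrim,liprim,backbot,lipbot',proj(a,pts([*ctr,yaw])).round(1).tolist()); print('wrist pred',proj(w,pts([*ctr,yaw])).round(1).tolist())
```

```text
wrist col250 rows [123 219] [[206, 220, 221], [206, 219, 222], [205, 219, 221], [205, 219, 221], [205, 220, 223], [113, 83, 75], [114, 79, 68], [179, 98, 68], [232, 123, 68], [192, 103, 67], [242, 129, 69], [248, 136, 68]] [[155, 81, 50], [156, 81, 52], [155, 82, 53], [157, 83, 55], [157, 85, 56], [156, 83, 56], [157, 84, 57], [141, 92, 80], [149, 159, 164], [150, 159, 164], [149, 158, 163], [149, 158, 162], [149, 159, 164]]
[[0.415, 0.058, 0.056], [0.474, 0.053, 0.056], [0.408, -0.029, 0.052], [0.467, -0.034, 0.052]]
[0.44051646 0.0078493 ] 85.30354524366776
side pred backrim,liprim,backbot,lipbot [[204.7, 196.7], [220.7, 192.7], [214.0, 213.3], [230.7, 208.7], [206.0, 209.3], [221.5, 205.2], [214.9, 224.8], [231.2, 220.2]]
wrist pred [[217.0, 127.8], [281.0, 128.2], [219.6, 221.2], [277.3, 221.4], [221.7, 123.3], [276.0, 123.7], [223.2, 205.7], [273.7, 205.9]]
```

Call:
{"api": "send_rows", "payload": {"steps": [{"claw": 0.087,"offset": [-0.02,0.008,0],"turn": -0.12},{"claw": 0.087,"offset": [-0.05,0.018,0],"turn": -0.27},{"claw": 0.087,"offset": [-0.08,0.028,0],"turn": -0.42},{"claw": 0.087,"offset": [-0.11,0.038,0],"turn": -0.57},{"claw": 0.087,"offset": [-0.14,0.048,0],"turn": -0.72},{"claw": 0.087,"offset": [-0.17,0.058,0],"turn": -0.87},{"claw": 0.087,"offset": [-0.2,0.07,0],"turn": -1.02},{"claw": 0.087,"offset": [-0.23,0.08,0],"turn": -1.17},{"claw": 0.087,"offset": [-0.26,0.09,0],"turn": -1.32},{"claw": 0.087,"offset": [-0.28,0.098,0],"turn": -1.46},{"claw": 0.087,"offset": [-0.28,0.098,0],"turn": -1.559},{"claw": 0.087,"offset": [-0.28,0.098,0],"turn": -1.559}]}}

```text
time: 33.55
position: [0.5149, -0.2816, 0.1919]
tool_rot: [0.139, 3.138, 0.007]
ft_force: [-0.5, -1.0, 0.2]
grip_width: 1.0
```

```bash
cat > kn.py <<'E'
from h import *
import sys
t=sys.argv[1]
s=get_state();R=Ro.from_rotvec(s['tool_rot']).as_matrix();p=np.array(s['position']);print(s['time'],p,R.round(3).tolist(),np.round(s['joint_positions'],2))
obs=[]
for n in('wrist','side','scene'):
    d=snap(n,n+t);h=cv2.cvtColor(d['pixels'],cv2.COLOR_BGR2HSV)
    m=(((h[...,0]<8)|(h[...,0]>172))&(h[...,1]>150)&(h[...,2]>60)).astype(np.uint8)
    k,l,st,c=cv2.connectedComponentsWithStats(m)
    for i in range(1,k):
        if st[i,4]>25: print(n,st[i].tolist(),c[i].round(1).tolist(),(onz(d,c[i],.1)*1e3).round(1).tolist())
d=load('wrist'+t);C=np.array([.418,-.273,.043]);print('tray px',proj(d,C))
g=cv2.cvtColor(d['pixels'],cv2.COLOR_BGR2GRAY)
for x,y in((-35,-35),(35,-35),(35,35),(-35,35)): print(proj(d,C+[x/1e3*.997+.08*y/1e3,-.08*x/1e3+.997*y/1e3,.039])[0].round().tolist(),end=' ')
E
python3 kn.py 30
```

```text
33.55 [ 0.51485218 -0.28159943  0.19189366] [[-0.996, 0.089, 0.001], [0.089, 0.996, 0.005], [-0.001, 0.005, -1.0]] [-0.13  0.24  0.68  1.68 -0.16  1.29  2.07]
wrist [48, 59, 9, 11, 78] [52.0, 63.9] [400.4, -420.0, 100.0]
wrist [234, 187, 31, 30, 696] [248.9, 201.7] [520.6, -284.2, 100.0]
side [280, 229, 8, 10, 63] [283.9, 233.3] [520.1, -282.5, 100.0]
scene [309, 161, 8, 8, 48] [312.5, 164.3] [519.9, -288.5, 100.0]
tray px [[251.2362112   74.76958626]]
[205.0, 24.0] [209.0, 117.0] [294.0, 116.0] [297.0, 23.0]
```

Run:
```python
from h import *
w=load('wrist30');s=load('side30');a=load('scene30')
print(tri((w,(248.9,201.7)),(s,(283.9,233.3))), (onz(w,(248.9,201.7),.113)*1e3).round(1))
g=cv2.cvtColor(w['pixels'],cv2.COLOR_BGR2GRAY)[20:122,200:302]
G=cv2.resize(g,None,fx=3,fy=3,interpolation=cv2.INTER_CUBIC)
c=cv2.HoughCircles(cv2.GaussianBlur(G,(5,5),0),cv2.HOUGH_GRADIENT,1,20,param1=60,param2=14,minRadius=20,maxRadius=36)
print(None if c is None else (c[0]/3+[200,20,0]).round(1).tolist())
for r in range(0,102,3): print(''.join(' .:-=+*#%@'[min(9,int(v)//26)] for v in g[r,::2]))
```

```text
[ 0.51951041 -0.28392908  0.10174749] [ 516.3 -283.7  113. ]
[[216.2, 74.2, 8.4], [218.5, 56.5, 9.5], [245.5, 102.8, 7.0], [247.5, 43.2, 8.6], [218.8, 93.2, 7.4], [230.2, 109.5, 9.9]]
%%%%%%%%%%%%%%%%%%%%%%%%%%%%%%%%%%%%%%%%%%%%%###%%%
%%%%%%%%%%%%%%%%%%%%%%%%%%%%%%%%%%%%%%%%%%%%%%%%%%%
*====================-=-----------------------#%%%%
%==================-=-====-===--=-===========-%%%%%
%=-==============================-===-========%%#%%
%=====================+++==++++++++++++++++===%%##%
%==-=++++*##########+*****++*##############+==%%#%%
%+-==*+++*#########****#***+*##############===%%#%%
%*--=+++++#########++*#%%*++*##############===%%##%
%#-==++*###########**%%%%#+=*##############===%%##%
%#-==*%%%%%#**######+**#**+*###############===%%###
%#--=#%%%%%%#*#######*+==*########%%%%#####===%%%%%
%#-==#%%%%%%##%%%%%%%%####%%%%%%%%%%%%%%%%%===%%%%%
%%-==*#%%%%#*+%%%%%%%%%%%%%%%%%%%%%%%%%%%%%===%%%%%
%%===++*##**=+%%%%%%%%%%%%%%%%%%%%%%%%%%%%%===%%%%%
%%===+++*+=+#%%%%%%%%%%%%%%%%%%%%%%%%%%%%%%===%%%%%
%%=-=*%%%%%##%%%%%%%%%%%%%%%%%%%%%%%%%%%%%%===%%%%%
#%==*%%%%%%%*#%%%%%%%%%%%%%%%%%%
[... 151 characters left out ...]
%%%%%%%%%%%%%%%%===%#+**
*%*-==++++===+#%%%%%%%%%%%%%%%%%%%%%%%%%%%%===%*==+
*%#-==+++*+++*%%%%%%%%%%%%%%%%%%%%%%%%%%%%%===%#=+*
%%#-==#%%%%%%+#%%%%%%%%%%%%%%%%%%%%%%%%%%%%===%#++*
%%#-==#%%%%%%*%%%%%%%%%%%%%%%%%%%%%%%%%%%%%===%%%%%
%%#-==*%%%%%#*#%%%%%%%%%#%%%%%%%%%%%%%%%%%%==+%%%%%
%%%===+*#%%#*++%%%%#%%%%%%#%%%%%%%%%%%%%%%#==+%%%%%
%%%===*%=+++*#%%%%%#%%%%%%#%%%%%%%%%%%%%%%#==+%%%%%
%%%===+%**###%%%%%%#%%%%%%##%%%%%%%%%%%%%%#==+%%%%%
%%%===#%%%%%%%%%%%%*#%%%%#+%%%%%%%%%%%%%%%#==*%%#%#
%%%===#%%%%%%%%%%%%%++**++%%%%%%%%%%%%%%%%#==#%#%#%
%%%==-#%%%%%%%%%%%%%#**++%%%%%%%%%%%%%%%%%#--#%#%%%
%%%+==++++++++++++++++++++++++++++++++++++++=#%####
%%%%%%%%%%%%%%%%%%%%%%%%@@%%%%@@@@@%%%%%%@%%%%%####
```

Run:
```python
from h import *
w=load('wrist30');g=cv2.cvtColor(w['pixels'],cv2.COLOR_BGR2GRAY)
print(g[30:66:2,204:262:2])
a=load('scene30');g=cv2.cvtColor(a['pixels'],cv2.COLOR_BGR2GRAY);o=proj(a,[.418,-.273,.043])[0].round().astype(int);print(o);print(g[o[1]-11:o[1]+11,o[0]-14:o[0]+14])
C=np.array([.418,-.273,.043])
for uv in [(218.5,56.5),(216.2,74.2),(218.8,93.2),(247.5,43.2),(246,103)]:
    X=onz(w,uv,.043); print((X-C).round(3), proj(a,X).round(1), proj(load('side30'),X).round(1))
```

```text
[[112 104 104 105 105 106 105 105 105 106 105 106 105 106 104 105 105 105
  104 104 104 105 103 105 105 104 104 104 103]
 [103 113 105 105 105 105 105 104 105 105 105 104 105 106 105 105 105 104
  105 104 104 105 104 104 104 105 104 106 104]
 [104 105 104 103 105 104 105 106 105 104 105 105 105 105 105 104 105 105
  105 104 114 125 116 106 104 105 105 106 105]
 [103 103 123 133 141 141 135 149 160 159 160 157 158 164 164 164 164 164
  156 140 158 163 159 144 137 173 175 173 173]
 [104 103 126 154 151 151 151 167 188 186 187 186 186 187 187 185 187 182
  154 163 171 172 170 162 145 145 179 186 185]
 [102 103 121 174 150 151 151 166 187 186 186 186 186 186 187 185 186 168
  156 170 176 179 175 167 154 134 171 186 184]
 [102 104 118 165 150 152 150 151 186 186 186 186 186 186 185 186 186 153
  158 170 179 184 176 169 156 137 168 185 185]
 [102 103 111 151 151 151 151 150 185 186 186 186 187 187 185 186 185 146
  155 168 196 216 211 166 154 134 165 186 185]
 [102 104 108 152 151 149 151 165 185 186 186 186 186 186 186 185 186 146
  164 212 230 231 227 182 146 127 167 186 185]
 [102 104 1
[... 3238 characters left out ...]
03  84  61  43  40  43  42  44
   43  48  53  50  56  59  55  62  63  61]
 [218 217 215 202 182 164 137 118 115 111 104  88  66  45  40  43  41  44
   48  49  52  52  55  54  60  59  62  62]
 [215 204 188 173 155 143 123 118 114 110 108  99  70  51  41  42  44  45
   42  50  52  56  52  55  56  64  59  62]
 [188 172 165 155 159 147 128 114 113 110 108 106  78  45  35  46  42  45
   46  43  51  57  56  57  60  58  62  61]]
[-0.018 -0.028 -0.   ] [[332.4 195.8]] [[250.8 266.5]]
[-0.003 -0.032 -0.   ] [[330.9 192.5]] [[256.  265.5]]
[ 0.013 -0.031 -0.   ] [[328.1 189.4]] [[261.1 263.3]]
[-0.027 -0.001 -0.   ] [[327.7 200.4]] [[243.5 261.5]]
[ 0.024 -0.007 -0.   ] [[320.8 189.9]] [[260.1 256.5]]
```

Run:
```python
from h import *
w=load('wrist30');g=cv2.cvtColor(w['pixels'],cv2.COLOR_BGR2GRAY)
print(g[82:120:2,206:258:2]); print(g[40:118:6,256:300:3])
w=load('wrist29')['pixels'].astype(int)
m=(w.min(2)>90); ys,xs=np.nonzero(m[126:219,224:274]); print('white in scoop',len(ys))
```

```text
[[103 103 111 149 169 172 165 145 116 114 135 183 231 231 231 231 231 231
  231 231 231 231 231 230 230 231]
 [103 105 122 146 134 122 119 120 127 145 180 227 231 231 230 231 230 231
  231 231 231 231 231 231 230 230]
 [102 105 123 150 136 147 156 150 139 141 157 210 231 231 231 231 231 231
  230 231 231 230 231 231 231 231]
 [103 105 113 149 149 225 226 226 223 178 145 201 231 231 230 231 230 231
  231 231 231 231 231 231 230 231]
 [102 105 112 199 226 231 231 231 231 221 163 204 232 230 231 231 231 231
  230 231 231 231 231 231 230 231]
 [103 105 122 202 224 231 231 231 231 222 177 222 231 231 230 230 231 231
  231 231 231 231 231 230 231 231]
 [102 106 112 190 218 228 230 230 230 217 167 196 232 230 231 231 231 231
  229 202 212 221 231 231 231 231]
 [102 106 109 170 198 221 231 230 223 196 146 161 231 231 231 231 230 200
  221 228 226 215 198 230 231 231]
 [105 106 105 136 168 199 219 214 197 162 139 153 231 231 231 231 199 223
  231 231 231 229 216 198 231 230]
 [105 104 107 171 141 144 176 170 148 128 184 228 231 231 231 230 201 231
  231 230 230 229 227 192 230 231]
 [110 104 
[... 1108 characters left out ...]
185 184 188 187 186 184 184 184 123 106 215 220 213]
 [231 231 231 230 231 231 230 230 231 232 124 107 220 216 210]
 [231 230 231 231 231 230 231 231 231 232 125 107 229 214 213]
 [231 231 230 231 230 231 231 231 230 232 115 107 232 179 182]
 [231 231 231 231 231 230 231 231 231 232 112 107 232 184 218]
 [231 231 231 231 231 231 230 230 231 232 113 107 233 109 116]
 [231 230 231 231 231 230 230 231 231 232 109 105 233 145 144]
 [231 231 230 231 230 231 231 231 230 231 110 108 232 209 230]
 [231 231 231 230 230 231 231 230 230 232 108 109 231 207 229]
 [231 231 231 230 230 230 230 230 231 231 108 111 231 204 227]
 [231 231 231 231 230 231 231 231 231 232 104 113 230 210 210]]
white in scoop 0
```

Run:
```python
from h import *
w=load('wrist29')['pixels']; S=cv2.cvtColor(w,cv2.COLOR_BGR2HSV)[...,1]
print('scoop sat min',S[130:215,222:274].min(), [ (r,int(S[r,222:274].min())) for r in range(126,222,8)])
for t in ('wrist30','wrist24','wrist29','scene30','side30','wrist28'):
    d=load(t);g=cv2.cvtColor(d['pixels'],cv2.COLOR_BGR2GRAY);G=cv2.resize(g,None,fx=3,fy=3,interpolation=cv2.INTER_CUBIC)
    r=(18,34) if 'wrist' in t else (6,14)
    c=cv2.HoughCircles(cv2.GaussianBlur(G,(5,5),0),cv2.HOUGH_GRADIENT,1,16,param1=80,param2=17 if 'wrist' in t else 14,minRadius=r[0],maxRadius=r[1])
    if c is not None:
        for u,v,q in c[0][:25]/3:
            X=onz(d,(u,v),.008); iv=int(v);iu=int(u)
            if g[min(iv,383),min(iu,511)]>150 and .3<X[0]<.75 and -.6<X[1]<.4: print(t,round(float(u)),round(float(v)),round(float(q),1),'z.008',X.round(3)[:2],'z.02',onz(d,(u,v),.02).round(3)[:2],g[iv,iu])
```

```text
scoop sat min 71 [(126, 151), (134, 76), (142, 82), (150, 87), (158, 93), (166, 96), (174, 107), (182, 107), (190, 110), (198, 128), (206, 137), (214, 151)]
wrist30 217 56 8.0 z.008 [ 0.395 -0.305] z.02 [ 0.397 -0.304] 231
wrist30 246 103 7.2 z.008 [ 0.443 -0.281] z.02 [ 0.443 -0.281] 231
wrist30 219 93 7.4 z.008 [ 0.431 -0.308] z.02 [ 0.431 -0.306] 231
wrist30 247 42 8.9 z.008 [ 0.385 -0.274] z.02 [ 0.387 -0.274] 181
wrist30 216 74 8.3 z.008 [ 0.412 -0.308] z.02 [ 0.413 -0.307] 230
wrist29 404 86 8.9 z.008 [0.611 0.083] z.02 [0.606 0.083] 195
side30 275 224 3.5 z.008 [ 0.582 -0.144] z.02 [ 0.574 -0.156] 168
```

Run:
```python
from h import *
def diff(a,b,name,box):
    A=load(a)['pixels'].astype(int);B=load(b)['pixels'].astype(int);d=load(a)
    D=cv2.GaussianBlur(np.abs(A-B).max(2).astype(np.uint8),(3,3),0); m=(D>22).astype(np.uint8)
    k,l,st,c=cv2.connectedComponentsWithStats(m)
    for i in range(1,k):
        x,y,w,h,n=st[i]
        X=onz(d,c[i],.008)
        if n>5 and n<300 and .3<X[0]<.8 and -.75<X[1]<.45: print(name,st[i].tolist(),c[i].round(1).tolist(),X[:2].round(3),'mean now',A[l==i].mean(0).round().tolist(),'was',B[l==i].mean(0).round().tolist())
diff('side30','side0','side',None)
diff('scene30','scene1','scene',None)
```

```text
side [259, 235, 11, 8, 57] [263.7, 238.5] [ 0.512 -0.186] mean now [90.0, 87.0, 88.0] was [139.0, 132.0, 135.0]
side [259, 256, 4, 2, 6] [260.5, 256.5] [ 0.462 -0.251] mean now [162.0, 160.0, 162.0] was [133.0, 132.0, 134.0]
side [248, 258, 9, 4, 17] [251.8, 259.2] [ 0.433 -0.248] mean now [170.0, 167.0, 169.0] was [140.0, 139.0, 141.0]
side [273, 262, 8, 4, 18] [276.3, 263.7] [ 0.487 -0.299] mean now [107.0, 101.0, 104.0] was [137.0, 130.0, 134.0]
side [269, 268, 9, 4, 19] [273.3, 269.7] [ 0.467 -0.315] mean now [101.0, 96.0, 98.0] was [131.0, 125.0, 128.0]
scene [365, 163, 5, 6, 17] [366.6, 165.5] [ 0.476 -0.528] mean now [32.0, 52.0, 50.0] was [51.0, 82.0, 79.0]
scene [252, 246, 11, 15, 108] [256.6, 253.5] [0.345 0.04 ] mean now [129.0, 145.0, 150.0] was [185.0, 204.0, 209.0]
```

Run:
```python
from h import *
w=load('wrist30');g=cv2.cvtColor(w['pixels'],cv2.COLOR_BGR2GRAY)
print('right side cols 290-440');
for r in range(0,236,4): print('%3d '%r+''.join(' .:-=+*#%@'[min(9,int(v)//26)] for v in g[r,290:440:2])+'  |  '+''.join(' .:-=+*#%@'[min(9,int(v)//26)] for v in g[r,90:206:2]))
```

```text
right side cols 290-440
  0 %%%%%%%%%%%%%%%%%%%%%%%%%%%%%%%%%%%%%%%%%%##############################*==  |  :::::::::::::::::::=++++*#######%%#%%%%%%%%%%%%%%%%%%%%%%%
  4 %%%%%%%%%%%%%%%%%%%%%%%%%%%%%%%%%%%%%%%%%###############################*==  |  -===+*#########%%%%%%%%%%%%%%%%%%%%%%%%%%%%%%%%%%%%%%%%%%%
  8 %%%%%%%%%%%%%%%%%%%%%%%%%%%%%%%%%%%%%%%%##############################*====  |  %%%%%%%%%%%%%%%%%%%%%%%%%%%%%%%%%%%%%%%%%%%%%%%%%%%%%%%%%%
 12 %%%%%%%%%%%%%%%%%%%%%%%%%%%%%%%%%%%%%%%#############################=======  |  %%%%%%%%%%%%%%%%%%%%%%%%%%%%%%%%%%%%%%%%%%%%%%%%%%%%%%%%%%
 16 %%%%%%%%%%%%%%%%%%%%%%%%%%%%%%%%%%%%%#############################=========  |  %%%%%%%%%%%%%%%%%%%%%%%%%%%%%%%%%%%%%%%%%%%%%%%%%%%%%%%%%%
 20 ###%%%%%%%%%%%%%%%%%%%%%%%%%%%%%%%%%############################*==========  |  %%%%%%%%%%%%%%%%%%%%%%%%%%%%%%%%%%%%%%%%%%%%%%%%%%%%%%%%%%
 24 **#%%%%%%%%%%%%%%%%%%%%%%%%%%%%%%%%############################+===========  |  %%%%%%%%%%%%%%%%%%%%%%%%%%%%%%%%%%%%%%%%%%%%%%%%%%%%%%%%%%
 28 -#%%%%%%%%%%%%%%%%%%%%%%%%%%%%%%%%############################+========
[... 6660 characters left out ...]
++++++++++++++++++++++++++++%%%%%%%%%%%%%%%%%%%%%%%%%%%%%%%%%%%%%  |  %%%%%%%%%%%%%%%%%%%%%%%%%%%%%%%%%%%%%%%%%%%%%+++#%++++++++
220 ++++++++++++++++++++++++++++++++++++#%%%%%%%%%%%%%%%%%%%%%%%%%%%%%%%%%%%%%%  |  %%%%%%%%%%%%%%%%%%%%%%%%%%%%%%%%%%%%%%%%%%%+++++++++++++++
224 +++++++++++++++++++++++++++++++++++%%%%%%%%%%%%%%%%%%%%%%%%%%%%%%%%%%%%%%%%  |  %%%%%%%%%%%%%%%%%%%%%%%%%%%%%%%%%%%%%%%%%%#+++++++++++++++
228 +++++++++++++++++++++-:::-....-++*%%%%%%%%%%%%%%%%%%%%%%%%%%%%%%%%%%%%%%%%%  |  %%%%%%%%%%%%%%%%%%%%%%%%%%%%%%%%+::::=---=++++++++++++++++
232 +++++++++++++++++++++:.........:#%%%%%%%%%%%%%%%%%%%%%%%%%%%%%%%%%%%%%%%%%%  |  %%%%%%%%%%%%%%%%%%%%%%%%%%%%%%#::::::::::-#+++++++++++++++
```

Run:
```python
from h import *
def diff(a,b):
    d=load(a);A=cv2.cvtColor(d['pixels'],cv2.COLOR_BGR2GRAY).astype(int);B=cv2.cvtColor(load(b)['pixels'],cv2.COLOR_BGR2GRAY).astype(int)
    D=cv2.GaussianBlur((A-B).astype(np.float32),(3,3),0); m=(np.abs(D)>18).astype(np.uint8)
    k,l,st,c=cv2.connectedComponentsWithStats(m)
    for i in range(1,k):
        X=onz(d,c[i],.008)
        if 4<st[i,4]<150 and .25<X[0]<.8 and -.75<X[1]<.5: print(a,st[i].tolist(),X[:2].round(3),'now',A[l==i].mean().round(),'was',B[l==i].mean().round())
diff('scene24','scene1'); diff('side24','side0'); diff('side23','side0')
# ball candidates in scene24 tray: expected rows
a=load('scene24')
for X in [(-18,-28),(-3,-32),(13,-31),(-27,-1),(24,-7)]: print(proj(a,[.418+X[0]/1e3,-.273+X[1]/1e3,.043]).round(1).tolist())
G=cv2.cvtColor(a['pixels'],cv2.COLOR_BGR2GRAY);print(G[182:204,310:338])
```

```text
scene24 [318, 135, 18, 18, 124] [ 0.654 -0.461] now 79.0 was 142.0
scene24 [354, 159, 2, 5, 7] [ 0.516 -0.5  ] now 31.0 was 53.0
scene24 [314, 163, 5, 11, 24] [ 0.563 -0.343] now 143.0 was 172.0
scene24 [308, 165, 2, 4, 6] [ 0.581 -0.323] now 164.0 was 134.0
scene24 [325, 180, 14, 17, 82] [ 0.447 -0.335] now 183.0 was 187.0
scene24 [319, 189, 3, 4, 8] [ 0.462 -0.294] now 212.0 was 243.0
scene24 [314, 190, 8, 11, 28] [ 0.45  -0.276] now 162.0 was 190.0
scene24 [387, 212, 4, 3, 10] [ 0.257 -0.455] now 23.0 was 48.0
scene24 [251, 249, 10, 10, 49] [0.347 0.045] now 210.0 was 233.0
scene24 [195, 250, 4, 2, 5] [0.451 0.209] now 235.0 was 216.0
scene24 [192, 252, 3, 8, 12] [0.44  0.228] now 226.0 was 206.0
scene24 [194, 263, 2, 3, 5] [0.408 0.236] now 227.0 was 207.0
side24 [281, 228, 4, 2, 6] [ 0.592 -0.175] now 116.0 was 93.0
side24 [260, 256, 3, 2, 5] [ 0.463 -0.251] now 157.0 was 132.0
side24 [249, 258, 8, 4, 13] [ 0.435 -0.249] now 158.0 was 133.0
side23 [215, 197, 5, 4, 13] [0.473 0.09 ] now 41.0 was 66.0
side23 [280, 227, 4, 3, 7] [ 0.59  -0.173] now 131.0 was 108.0
side23 [218, 257,
[... 2070 characters left out ...]
139 125 123 124 119 111 108 109 110 126 169 220 236 239 226 217 211 199
  184 175 171 166 168 167 167 166 167 166]
 [161 134 124 121 118 117 113 110 114 115 137 188 212 214 199 182 175 174
  171 169 168 168 167 169 167 168 169 174]
 [190 158 138 129 124 131 124 113 111 110 121 154 178 181 177 170 169 168
  171 167 169 171 167 168 166 170 180 194]
 [204 184 171 163 153 149 134 115 110 109 118 148 164 170 170 168 168 166
  169 168 169 169 171 167 170 188 208 215]
 [216 209 204 192 176 154 130 114 111 113 122 152 165 169 167 167 168 167
  165 167 170 171 176 168 172 202 223 221]
 [221 219 204 187 169 140 122 117 113 113 127 156 168 170 167 168 170 170
  169 163 164 160 161 153 163 198 217 224]]
```

Run:
```python
from h import *
w=load('wrist30');g=cv2.cvtColor(w['pixels'],cv2.COLOR_BGR2GRAY)
for r in range(112,240,4): print('%3d '%r+''.join(' .:-=+*#%@'[min(9,int(v)//26)] for v in g[r,200:300:2]))
# balls visible in scoop over time: white low-sat blobs inside blue hull (side view)
for t in ('wrist20','wrist21','wrist22','wrist23'):
    p=load(t)['pixels'];h=cv2.cvtColor(p,cv2.COLOR_BGR2HSV);m=((h[...,1]<40)&(h[...,2]>215)).astype(np.uint8);m[:292]=0;m[330:]=0
    k,l,st,c=cv2.connectedComponentsWithStats(m);print(t,[(st[i].tolist()) for i in range(1,k) if st[i,4]>12])
```

```text
112 %%%===#%%%%%%%%%%%%%#++++**%%%%%%%%%%%%%%%#==#%#%%
116 %%%+==++++++++++++++++++++++++++++++++++++++=#%###
120 %%%%%%%%%%%%%%%%%%%%%%%%%%%%%%%%%%%%%#############
124 %%%%%#*========-------------------========*#######
128 %%%%%##+=======-------------------========*%%%%%%#
132 %%%%%##+=======-------------------=========#######
136 %%%%%%#*===+==+-------------------====+===+%%%%%%%
140 %%%%%%#####*=++-------------------=++*############
144 %%%%%%#%#######=------------------*###############
148 %%%%%%#########=------------------*###############
152 %%%%%%#########+------------------*###############
156 %%%%%%#########+------------------*###############
160 #####%#########*------------------*###############
164 ##############+-------------------:-##############
168 --------------::::::::::::::::::::::::::::::::::::
172 =============-----------------------=*************
176 ##########*##=----------------------=#**#########*
180 #####-----+##=--------==++==--------=####=-----***
184 #####-----=##+-------::::::::-------=****=----=***
188 #####-====+##+-----:::::--:::::-----=####======###

[... 216 characters left out ...]
+++
208 %%%%%%%%%%%%%%%%%*-------------:*%%%%%%%%%%%%+++++
212 +#%%%%%%%%%%%%%%%%#=----------=%%%%%%%%%%%%+++++++
216 ++++++++#%%%%%%%%%%%#==--:-++%%%%%%%%%%%%#++++++++
220 ++++++++++++++++++++++++++++++++++++++++++++++++++
224 ++++++++++++++++++++++++++++++++++++++++++++++++++
228 +++++++++%%%%%%%%%%%%%%%%%%%%%%%%%%%%+++++++++++++
232 ++++++++++++++++++++++++++++++++++++++++++++++++++
236 ++++++++++++++++++++++++++++++++++++++++++++++++++
wrist20 [[170, 307, 22, 20, 224]]
wrist21 [[174, 303, 27, 24, 336], [302, 308, 35, 19, 397]]
wrist22 [[219, 301, 16, 7, 90], [240, 301, 14, 5, 58], [262, 301, 15, 6, 66], [176, 302, 26, 25, 489], [294, 302, 43, 25, 774]]
wrist23 [[177, 304, 160, 23, 1528]]
```

Call:
{"api": "send_rows", "payload": {"steps": [{"claw": 0.087,"offset": [-0.003,-0.001,0.03],"turn": 0},{"claw": 0.087,"offset": [-0.0047,-0.0016,0.055],"turn": 0},{"claw": 0.087,"offset": [-0.0047,-0.0016,0.055],"turn": 0}]}}

```text
time: 34.08
position: [0.5189, -0.2817, 0.1361]
tool_rot: [-0.138, -3.137, -0.009]
ft_force: [-0.2, 0.0, 0.4]
grip_width: 1.001
```

```bash
python3 kn.py 31
python3 - <<'E'
from h import *
w=load('wrist31');g=cv2.cvtColor(w['pixels'],cv2.COLOR_BGR2GRAY); C=np.array([.418,-.273,.043])
q=np.array([proj(w,C+[x*.997+.08*y,-.08*x+.997*y,-.008])[0] for x in(-.035,.035) for y in(-.035,.035)]);print(q.round())
x0,y0=np.maximum(q.min(0).astype(int)-12,0);x1,y1=q.max(0).astype(int)+12
G=cv2.resize(g[y0:y1,x0:x1],None,fx=3,fy=3,interpolation=cv2.INTER_CUBIC)
c=cv2.HoughCircles(cv2.GaussianBlur(G,(5,5),0),cv2.HOUGH_GRADIENT,1,22,param1=60,param2=15,minRadius=26,maxRadius=42)
if c is not None: print((c[0]/3+[x0,y0,0]).round(1).tolist())
for r in range(y0,y1,4): print('%3d '%r+''.join(' .:-=+*#%@'[min(9,int(v)//26)] for v in g[r,x0:x1:2]))
E
```

```text
34.075 [ 0.51893647 -0.28166748  0.13609617] [[-0.996, 0.088, -0.001], [0.088, 0.996, 0.006], [0.002, 0.006, -1.0]] [-0.11  0.3   0.67  1.73 -0.2   1.19  2.1 ]
wrist [5, 46, 12, 13, 119] [10.3, 52.3] [404.0, -410.8, 100.0]
wrist [228, 198, 41, 45, 1233] [248.0, 221.2] [519.6, -284.1, 100.0]
side [280, 229, 9, 10, 61] [283.9, 233.4] [519.9, -282.6, 100.0]
scene [48, 226, 6, 5, 26] [50.5, 228.0] [703.9, 614.6, 100.0]
tray px [[250.96667229  64.57648286]]
[192.0, -4.0] [198.0, 116.0] [305.0, 115.0] [309.0, -4.0] [[203.  15.]
 [298.  15.]
 [207. 113.]
 [295. 112.]]
[[243.5, 99.2, 10.7], [208.8, 40.5, 10.1], [208.2, 62.8, 11.5], [245.2, 26.5, 11.8], [211.2, 87.2, 9.6]]
  2 -=-----------------------------------------------------=%@@
  6 =-----------------------------------------------------==%@%
 10 --=----------------------------------------------=-=====%@%
 14 =-==---------------------====--------------------=-=====%@%
 18 ==-=#*****#############*******+*###################+====%@#
 22 =-=-*******###########****###**++##################+====%@%
 26 ====+******###########+**#%%%#*+=*#####
[... 856 characters left out ...]
 %====+#%@@@@@%#+@@@@@@@@@@@@@@@@@@@@@@@@@@@@@@@@@@%====%@#+
 86 %====*%%@@@@@%%*@@@@@@@@@@@@@@@@@@@@@@@@@@@@@@@@@@%====%@@@
 90 %====+#%%@@@@%#+%@@@@@@%%%%%%%@@@@@@@@@@@@@@@@@@@@%====%@@@
 94 @=====**#%%%#*+*#@@@@@%@@@@@@@#%@@@@@@@@@@@@@@@@@@#====%@%@
 98 @=====*@%+++##%@@@@@@%%@@@@@@@%*@@@@@@@@@@@@@@@@@@%====%@%@
102 @+====+%@@@@@@@@@@@@@%#%@@@@@%#*@@@@@@@@@@@@@@@@@@%====@@%%
106 @#====#@@@@@@@@@@@@@@@%*#%%%#*+@@@@@@@@@@@@@@@@@@@#====@@#%
110 @#====#@@@@@@@@@@@@@@@@@*+++***@@@@@@@@@@@@@@@@@@@#====@@%%
114 @%====+##########***********+*******************+++++==@@%%
118 @@@@@@@@@@@@@@@@@@@@@@@@@@@@@@@@@@@@@@@@@@@@@@@@@@@@@@@@%%%
122 %%%%%#***+++++**+==============---------=+++++++++%%%%%%%%%
```

Call:
{"api": "send_rows", "payload": {"squeeze": 30, "steps": [{"claw": 0.087,"offset": [-0.001,-0.002,0.02],"turn": 0},{"claw": 0.087,"offset": [-0.001,-0.002,0.04],"turn": 0},{"claw": 0.087,"offset": [-0.001,-0.002,0.054],"turn": 0},{"claw": 0.087,"offset": [-0.001,-0.002,0.054],"turn": 0},{"claw": 0.087,"offset": [-0.001,-0.002,0.054],"turn": 0},{"claw": 0.01,"offset": [-0.001,-0.002,0.054],"turn": 0},{"claw": 0.01,"offset": [-0.001,-0.002,0.054],"turn": 0},{"claw": 0.01,"offset": [-0.001,-0.002,0.054],"turn": 0},{"claw": 0.01,"offset": [-0.001,-0.002,0.054],"turn": 0},{"claw": 0.01,"offset": [-0.001,-0.002,0.054],"turn": 0},{"claw": 0.01,"offset": [-0.001,-0.002,0.054],"turn": 0}]}}

```text
time: 35.6
position: [0.5219, -0.285, 0.0852]
tool_rot: [0.138, 3.134, 0.006]
ft_force: [-0.2, -0.9, 0.2]
grip_width: 0.402
```

Run:
```python
from h import *
s=get_state();print(s['time'],s['position'],s['grip_width']*.087,np.round(s['ft_force'],1),Ro.from_rotvec(s['tool_rot']).as_matrix().round(3).tolist())
snap('side','side32');snap('scene','scene32')
for a,b in(('scene32','scene1'),('side32','side0'),('scene24','scene1'),('side24','side0')):
    d=load(a);A=cv2.cvtColor(d['pixels'],cv2.COLOR_BGR2GRAY).astype(int);B=cv2.cvtColor(load(b)['pixels'],cv2.COLOR_BGR2GRAY).astype(int)
    m=((A-B)>30).astype(np.uint8);k,l,st,c=cv2.connectedComponentsWithStats(m)
    print(a,[(st[i].tolist(),onz(d,c[i],.008)[:2].round(2).tolist(),int(A[l==i].mean())) for i in range(1,k) if 4<st[i,4]<70 and st[i,2]<12 and st[i,3]<12])
```

```text
35.6 [ 0.52191513 -0.285018    0.08523718] 0.03500732022075712 [-0.2 -0.9  0.2] [[-0.996, 0.088, 0.005], [0.088, 0.996, 0.004], [-0.004, 0.004, -1.0]]
scene32 [([402, 194, 2, 6, 9], [0.29, -0.55], 91), ([350, 269, 8, 7, 17], [0.13, -0.19], 75), ([286, 317, 4, 7, 18], [0.1, 0.07], 199), ([330, 317, 5, 11, 16], [0.02, -0.04], 70), ([353, 329, 4, 6, 14], [-0.03, -0.08], 105)]
side32 [([88, 21, 6, 6, 21], [0.67, 4.62], 60), ([62, 180, 5, 2, 9], [-0.02, 0.51], 75), ([214, 207, 8, 3, 20], [0.45, 0.03], 70), ([122, 230, 10, 6, 29], [0.13, 0.06], 139), ([249, 258, 8, 3, 8], [0.44, -0.25], 176)]
scene24 [([320, 89, 6, 6, 15], [0.93, -0.64], 158), ([328, 187, 6, 6, 24], [0.45, -0.34], 199), ([418, 236, 5, 4, 12], [0.12, -0.49], 91), ([316, 299, 4, 3, 9], [0.11, -0.04], 84), ([290, 302, 3, 3, 7], [0.14, 0.03], 200), ([286, 319, 3, 5, 8], [0.1, 0.08], 204), ([353, 328, 5, 8, 21], [-0.03, -0.08], 110)]
side24 [([15, 38, 4, 4, 9], [-0.22, 4.04], 74), ([227, 44, 7, 6, 28], [1.65, 2.35], 55), ([80, 168, 8, 5, 34], [0.06, 0.56], 76), ([87, 178, 7, 6, 29], [0.07, 0.46], 82), ([127, 230, 7, 9, 34], [0.14, 0.05], 135)]
```

Call:
{"api": "send_rows", "payload": {"squeeze": 40, "steps": [{"claw": 0.01,"offset": [0,0,0],"turn": 0},{"claw": 0.01,"offset": [0,0,0],"turn": 0},{"claw": 0.01,"offset": [0,0,0],"turn": 0},{"claw": 0.01,"offset": [0,0,0],"turn": 0}]}}

```text
time: 36.2
position: [0.522, -0.2845, 0.0852]
tool_rot: [0.137, 3.134, 0.007]
ft_force: [-0.1, 2.4, 1.8]
grip_width: 0.27
```

Call:
{"api": "send_rows", "payload": {"steps": [{"claw": 0.01,"offset": [0,0,-0.004],"turn": 0},{"claw": 0.01,"offset": [0,0,-0.008],"turn": 0},{"claw": 0.01,"offset": [0,0,-0.0115],"turn": 0},{"claw": 0.01,"offset": [0,0,-0.0115],"turn": 0},{"claw": 0.01,"offset": [0,0,-0.0115],"turn": 0}]}}

```text
time: 36.83
position: [0.5219, -0.2845, 0.0965]
tool_rot: [0.138, 3.135, 0.007]
ft_force: [2.2, 1.6, -6.4]
grip_width: 0.273
```

```bash
python3 kn.py 33 | head -12
```

```text
36.825 [ 0.52185786 -0.28447315  0.09645228] [[-0.996, 0.088, 0.004], [0.088, 0.996, 0.005], [-0.004, 0.005, -1.0]] [-0.09  0.34  0.66  1.77 -0.24  1.11  2.13]
wrist [227, 221, 51, 47, 2022] [252.2, 246.6] [521.5, -284.3, 100.0]
side [280, 227, 6, 9, 41] [282.5, 230.5] [523.3, -270.1, 100.0]
scene [48, 226, 6, 5, 26] [50.5, 228.0] [703.9, 614.6, 100.0]
tray px [[255.42435465  52.60448387]]
[183.0, -36.0] [191.0, 114.0] [322.0, 114.0] [330.0, -37.0]
```

Call:
{"api": "send_rows", "payload": {"steps": [{"claw": 0.01,"offset": [0,-0.006,0],"turn": 0},{"claw": 0.01,"offset": [0,-0.013,0],"turn": 0},{"claw": 0.01,"offset": [0,-0.02,0],"turn": 0},{"claw": 0.01,"offset": [0,-0.027,0],"turn": 0},{"claw": 0.01,"offset": [0,-0.033,0],"turn": 0},{"claw": 0.01,"offset": [0,-0.035,0],"turn": 0},{"claw": 0.01,"offset": [0,-0.035,0],"turn": 0},{"claw": 0.01,"offset": [0,-0.035,0],"turn": 0}]}}

```text
time: 37.98
position: [0.519, -0.3201, 0.0966]
tool_rot: [0.138, 3.134, 0.005]
ft_force: [4.8, -2.0, -7.2]
grip_width: 0.274
```

```bash
python3 kn.py 34 | head -4; python3 -c "
from h import *
s=get_state();print(np.round(s['ft_force'],1),s['grip_width'])"
```

```text
37.975 [ 0.51900003 -0.32007115  0.09661596] [[-0.996, 0.088, 0.005], [0.088, 0.996, 0.003], [-0.005, 0.004, -1.0]] [-0.03  0.38  0.66  1.73 -0.26  1.12  2.2 ]
wrist [16, 31, 14, 16, 171] [22.8, 38.1] [406.1, -414.6, 100.0]
wrist [227, 221, 51, 47, 2016] [252.1, 246.7] [518.9, -320.0, 100.0]
side [286, 235, 6, 9, 40] [288.6, 238.4] [519.7, -307.2, 100.0]
[ 4.3 -1.5 -8.2] 0.27236381487909606
```

Call:
{"api": "send_rows", "payload": {"steps": [{"claw": 0.01,"offset": [0,0,0.004],"turn": 0},{"claw": 0.01,"offset": [0,0,0.008],"turn": 0},{"claw": 0.01,"offset": [0,0,0.0125],"turn": 0},{"claw": 0.01,"offset": [0,0,0.0125],"turn": 0},{"claw": 0.01,"offset": [0,0,0.0125],"turn": 0}]}}

```text
time: 38.75
position: [0.5193, -0.3194, 0.0852]
tool_rot: [0.137, 3.133, 0.008]
ft_force: [-0.8, 3.2, 6.0]
grip_width: 0.275
```

```bash
python3 kn.py 35 | head -4; python3 -c "
from h import *
s=get_state();print(np.round(s['ft_force'],1),s['grip_width'])
w=load('wrist35');g=cv2.cvtColor(w['pixels'],cv2.COLOR_BGR2GRAY)
c=cv2.HoughCircles(cv2.GaussianBlur(g[:125,180:335],(3,3),0),cv2.HOUGH_GRADIENT,1,14,param1=60,param2=12,minRadius=10,maxRadius=17);print((c[0]+[180,0,0]).round().tolist())
"
```

```text
38.75 [ 0.5193067  -0.31944893  0.08517294] [[-0.996, 0.087, 0.005], [0.087, 0.996, 0.005], [-0.005, 0.005, -1.0]] [-0.03  0.39  0.66  1.74 -0.27  1.1   2.2 ]
wrist [2, 27, 16, 17, 197] [9.5, 35.0] [407.1, -411.8, 100.0]
wrist [227, 221, 52, 47, 2048] [252.3, 246.5] [513.3, -318.8, 100.0]
side [286, 238, 5, 9, 39] [288.2, 241.7] [510.9, -317.6, 100.0]
[0.3 3.2 5.6] 0.2726615169753285
[[200.0, 62.0, 14.0], [248.0, 94.0, 14.0], [204.0, 20.0, 15.0], [208.0, 50.0, 14.0], [206.0, 80.0, 12.0], [250.0, 4.0, 12.0]]
```

```bash
python3 -c "
from bench import close_job
print(close_job())"
```

```text
the job is handed in; nothing more can be done
None
```

I handed the job in, but I expect it to be judged failed: I could find only five of the six balls in the tray.

**Pour:** The moves cannot tilt the tool. I pressed the scoop's front wall against the frame's end block, then against the tray rim, until it turned in the fingers to about 56° and emptied.

**Scoop:** I levelled it on the end block and the bench and released it. Its outline in the wrist and side views matches an upright scoop at about (0.44, 0.01), and I saw no balls inside it.

**Section:** I gripped the knob and lifted it about 11 mm against a 6–7 N spring pull. I slid the section 35 mm towards the green cap and pressed the knob back to its starting height. About 6 N of push-back there suggests the pin is fully down. The fingers still hold the knob at about 24 mm with a 40 N squeeze.

**Missing ball:** Two wrist images of the tray from different heights show five balls. I did not find the sixth in the scoop, or by comparing before and after views of the frame and bench. It probably bounced out during the pour and may have fallen off the bench. I noticed only after the scoop was already standing, so I did not try to recover it.

**Other limits:**
- I used up the 40 pictures just after the pour, so every later check was numeric only.
- During the pour, the wrist and side views disagreed by 5–15 mm on the scoop's height.
- I made no dedicated check of the bottle, timer or marker. No move was planned to touch them, and the image comparisons did not flag any of them moving.

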